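# Make up two honey gift trays

### The arm

A 6-joint arm with a two-finger parallel gripper is mounted at the origin on the work surface. World frame = base frame: x ahead of the robot, y to its left, z up, the work surface at z = 0. Lengths are in mm, angles in rad, forces in N, time in s.
With the tool pointing down it reaches from about 275 to 1000 mm from the base axis. Payload 8.4 kg.
Tool frame: the origin (TCP) lies midway between the tips of the shut fingers; the grasp point (between the pads) lies behind it (r.pinch_z is the z of the grasp point in the tool frame, in mm); z points along the fingers, y is the direction in which the jaws open and shut (so a half turn about z gives the same grasp; the last joint's range is limited). The gripper opens to 85 mm and grips with 20 to 120 N. Pads are 22 mm wide; open, the fingers measure 114 mm over their backs; the gripper's body (76 mm by 85 mm) begins 54 mm behind the grasp point. The pads swing forward as they close: fully open they stand 13 mm farther back than shut.
Start: joints at [1.212, 0.353, 1.633, -0, 1.155, -0.002], TCP at [218.297, 585.64, 231.281] pointing down, gripper open.
Joint ranges: [-2.63, 2.63], [-0.92, 2.1], [0.06, 2.66], [-1.3, 4.44], [0, 2.69], [-3.02, 3.02]. Speed limits (rad/s): [2.22, 2.22, 2.79, 3.14, 3.14, 3.14].

### API

Orientations are given as [roll, pitch, yaw] about the fixed x, y, z axes, in that order (R = Rz(yaw) Ry(pitch) Rx(roll)).
In Python, from rig import r, optics, ticket gives the robot as it stands.
- The arm moves only by the shell command python3 -m jog 'ROWS' [FORCE]. ROWS is text: rows parted by semicolons, each of 7 numbers parted by spaces: the closure in counts, from 0 (fully open) to 255 (shut), then the shift along the tool's x, y, z in mm, then the turn, a rotation vector about the tool's x, y, z in degrees. A call has 1 to 5 rows; each row shifts and turns the pose as measured when the row begins, along the tool's axes as they then stand; what a row does not reach is not made up. A row lasts 1/12 s, in which the tool goes at most 41.7 mm and 7.16 degrees, less where a joint would pass 70% of its speed; a pose out of reach is approached as far as the arm can. A call with a gripper value outside its range is refused whole. The fingers move at their own pace and stop on an object; FORCE is the grip in N (left out, the last holds). Time passes only in rows, so rows that do not move let the fingers close. It gives the time, the measured TCP pose, the force and the opening at its end, in the units of the state.
- r.sense(): the state, without advancing time (a new reading comes with each control period).
- optics.grab_frame(name): name is "scene" or "top" or "wrist"; returns the picture (480x640x3 uint8, red, green, blue); there is no depth.
- optics.camera_info(name): a dict with "fx", "fy", "cx", "cy" (pixels), "world_from_camera" (4x4, takes a point from camera to world coordinates). Camera axes: x right, y down, z forward; pixel columns grow to the right and rows downward; lengths in mm; the calibration is good to about 2 mm. A picture is of the moment at which its call begins: read the wrist's pose just before it. camera_info takes no time and is no camera call; for the wrist camera it gives the pose at the moment of the call.
- ticket.sign_off(): hands the job in, once; it reports no verdict.
The state is a dict: "clock": time; "qpos": joint angles; "qvel": joint speeds; "joint_efforts": joint torques, N m; "eef_pos": TCP position; "tcp_rot": TCP orientation; "contact_force": force on the tool from outside, world axes, zero at the start; "wrist_torque": the same for the moment, N m; "opening": opening from 0.0 (shut) to 1.0 (fully open).
Only numpy, scipy, OpenCV 4.12 (cv2) and the standard library are available. Lean on these libraries where they do the work, as an engineer would, in place of code of your own. Each camera call takes 0.05 s, during which the arm holds its last target.

### The job

Make up the two honey gift trays; left and right are as seen from the robot. The tray with three compartments gets the tall jar in its left compartment, the soap bar flat in the wide middle one and the mini jar in the narrow right one; the tray with two compartments gets the squat jar in its larger left compartment and the hexagonal candle in its smaller right one. Set the glass jars down gently, do not drop them, leave everything standing upright on the tray floor inside its own compartment, and do not disturb the tasting bowl, the honey pot or the card stand.

Things in the scene. Friction and masses are not known exactly. Their poses are not given: they have to be found in the camera images.
- tray_three: Cardboard gift tray, 92 (x) by 242 mm (y), three compartments in a row. Fixed. Floor 4 mm thick; walls and dividers 4 mm thick, tops 15 mm above the counter. Origin: centre of underside; y along the row, +y roughly to the robot's left (turned at most 15 degrees). Each is 84 mm in x, centred on x = 0; in y: left 78 wide, centre +78; middle 88 wide, centre -9; right 60 wide, centre -87 mm.
- tray_two: Cardboard gift tray, 92 (x) by 166 mm (y), two compartments in a row. Fixed. Floor 4 mm thick; walls and dividers 4 mm thick, tops 15 mm above the counter. Origin: centre of underside; y along the row, +y roughly to the robot's left (turned at most 15 degrees). Each is 84 mm in x, centred on x = 0; in y: left 84 wide, centre +37; right 70 wide, centre -44 mm.
- tall_jar: Tall amber honey jar with a gold metal lid and a blank paper label: straight round body 56 mm in diameter up to 96 mm, then a short shoulder and a lid 52 mm in diameter; 118 mm high in all, about 0.36 kg. Origin: centre of the underside; z up. Loose, starts upright on the counter. 
- squat_jar: Low wide amber honey jar with a gold metal lid and a blank paper label: straight round body 62 mm in diameter up to 38 mm, then a short shoulder and a lid 58 mm in diameter; 58 mm high in all, about 0.22 kg. Origin: centre of the underside; z up. Loose, starts upright on the counter. 
- mini_jar: Smallest honey jar, amber with a gold metal lid, no label: straight round body 42 mm in diameter up to 28 mm, then a short shoulder and a lid 38 mm in diameter; 46 mm high in all, about 0.07 kg. Origin: centre of the underside; z up. Loose, starts upright on the counter. 
- candle: Hexagonal beeswax pillar candle, ochre, standing: 46 mm across flats (53 mm across corners), 70 mm high with a 5 mm wick stub on top, about 0.13 kg. Origin: centre of the underside; z up. Loose, starts upright on the counter. Two of its flats face along +x and -x of its own frame, the others every 60 degrees.
- soap: Cream rectangular soap bar lying flat with rounded edges: 40 mm (its x) by 66 mm (its y) by 34 mm high, about 0.11 kg. Origin: centre of the underside; z up. Loose, starts upright on the counter. 
- tasting_bowl: White ceramic tasting bowl, 100 mm in diameter, 50 mm high, at the left side of the work; not part of the job, to be left alone. Origin: centre of the underside.
- honey_pot: Closed terracotta honey pot with a wooden lid and knob, 86 mm in diameter, 98 mm high, at the right side of the work; not part of the job, to be left alone. Origin: centre of the underside.
- card_stand: Small wooden block, 50 by 90 mm, 20 mm high, with a blank upright card (top at 67 mm), beyond the trays; not part of the job, to be left alone. Origin: centre of the underside.
Things that resemble listed ones, but are neither listed nor needed, are in the scene too. Leave any pink or turquoise look-alike of the mini_jar alone.

How it is judged:
By the outcome, as a careful person would: the job done as asked, in the order asked, and still so for the second after the job is handed in, with the robot touching nothing.
It also fails if it takes over 128 s, if anything falls off the work surface, if the arm or the gripper's body presses on something with over 40 N, if the wrist force passes 120 N, or if a joint passes its speed limit or range.

## Working session

There is one attempt and no reset: what is moved stays moved. The work goes in short steps, Python scripts to look and compute and a shell command to move; the robot and the scene stay as the last step left them, time stands still between calls to the robot, and variables do not carry over. Pictures are saved under pics/ and viewed, and the job is handed in when it is done.

```bash
ls; mkdir -p pics; python3 - <<'E'
from rig import r, optics, ticket
import cv2
print(r.sense(), r.pinch_z)
for n in ("scene","top","wrist"):
    i=optics.camera_info(n); print(n,i)
    cv2.imwrite(f"pics/{n}0.png",optics.grab_frame(n)[:,:,::-1])
E
```

```text
pics
{'clock': 0.0, 'qpos': array([ 1.21158439e+00,  3.53668299e-01,  1.63415198e+00, -3.67600022e-05,
        1.15518998e+00, -2.40847418e-03]), 'qvel': array([ 0.00055842, -0.00086182,  0.00067326,  0.00230298,  0.00227369,
        0.00065518]), 'joint_efforts': array([-5.09392703e-03, -6.05240107e+01, -3.42066514e+01, -4.03397289e-04,
        9.28765250e-03, -2.09742257e-05]), 'eef_pos': array([218.14587419, 585.17666685, 230.54145705]), 'tcp_rot': array([-3.14017497e+00,  3.01952522e-05,  2.78480408e+00]), 'contact_force': array([ 0.37163785,  0.08954657, -1.03146064]), 'wrist_torque': array([ 0.02893714,  0.05536527, -0.01064907]), 'opening': 1.0017243210621494} -18.700000000000003
scene {'fx': 480.28069901254685, 'fy': 480.28069901254685, 'cx': 319.7773117894947, 'cy': 237.41490764861672, 'world_from_camera': array([[-8.81794992e-01,  3.23146162e-01, -3.43531876e-01,
         1.02395463e+03],
       [ 4.71293970e-01,  5.76131386e-01, -6.67798338e-01,
         8.42071169e+02],
       [-1.78769741e-02, -7.50765732e-01, -6.60326608e-01,
         8.76078954e+02],
       [ 0.0000000
[... 304 characters left out ...]
-8.50002151e-03, -2.27336949e-04,
        -2.03367234e+00],
       [ 1.89295869e-03, -1.96468265e-01, -9.80508357e-01,
         1.54512341e+03],
       [ 0.00000000e+00,  0.00000000e+00,  0.00000000e+00,
         1.00000000e+00]])}
wrist {'fx': 366.227797089109, 'fy': 366.227797089109, 'cx': 314.8892743446575, 'cy': 242.68785996177166, 'world_from_camera': array([[ 3.49866943e-01,  8.92927540e-01,  2.83325838e-01,
         1.45333152e+02],
       [ 9.36799263e-01, -3.33316368e-01, -1.06335976e-01,
         6.12998365e+02],
       [-5.13181932e-04,  3.02622879e-01, -9.53110240e-01,
         3.73929040e+02],
       [ 0.00000000e+00,  0.00000000e+00,  0.00000000e+00,
         1.00000000e+00]])}
```

View pics/top0.png

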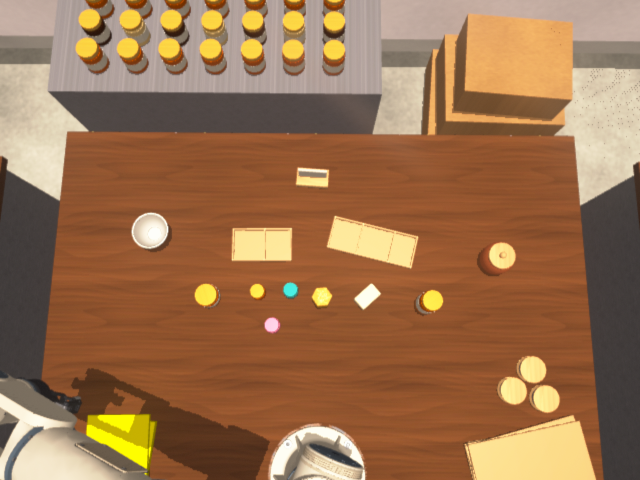

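View pics/scene0.png

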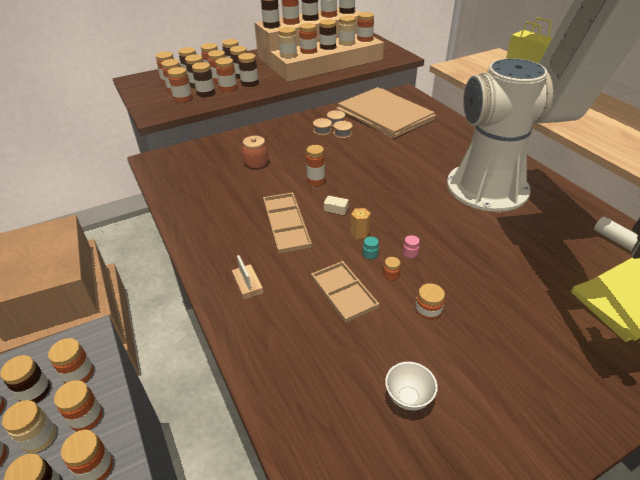

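```bash
python3 - <<'E'
import cv2
im=cv2.imread("pics/top0.png")
cv2.imwrite("pics/top0c.png",cv2.resize(im[100:400,130:530],None,fx=2,fy=2,interpolation=cv2.INTER_CUBIC))
E
```

```text
(no output)
```

View pics/top0c.png

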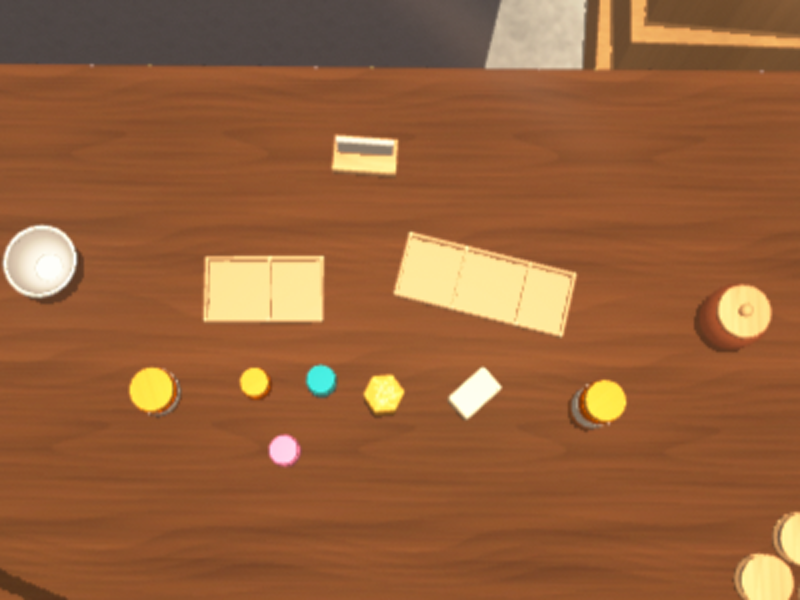

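```bash
cat > h.py <<'E'
import numpy as np, cv2
from rig import r, optics
def p2w(info,u,v,z):
    T=np.array(info["world_from_camera"]); d=T[:3,:3]@np.array([(u-info["cx"])/info["fx"],(v-info["cy"])/info["fy"],1])
    o=T[:3,3]; return (o+d*(z-o[2])/d[2])[:2]
def w2p(info,P):
    T=np.linalg.inv(np.array(info["world_from_camera"])); c=T[:3,:3]@np.array(P,float)+T[:3,3]
    return np.array([info["fx"]*c[0]/c[2]+info["cx"],info["fy"]*c[1]/c[2]+info["cy"]])
E
python3 - <<'E'
from h import *
I=optics.camera_info("top"); im=cv2.imread("pics/top0.png")
hsv=cv2.cvtColor(im,cv2.COLOR_BGR2HSV)
def poly(name,pts,z):
    print(name,[np.round(p2w(I,130+x/2,100+y/2,z),1).tolist() for x,y in pts])
poly("two",[(205,257),(323,257),(323,321),(204,321)],15)
poly("three",[(410,234),(576,272),(563,335),(395,294)],15)
for n,(u,v),z,rad in [("squat",(206,295),58,16),("mini",(257,291),46,12),("teal",(290,290),46,12),("pink",(272,325),46,12),("candle",(322,297),70,14),("soap",(367,296),34,18),("tall",(432,301),118,14)]:
    c=hsv[v-rad:v+rad+1,u-rad:u+rad+1]; b=im[v-rad:v+rad+1,u-rad:u+rad+1]
    m=((c[:,:,2]>190)).astype(np.uint8)
    if n in("teal",): m=((c[:,:,2]>120)&(c[:,:,0]>60)).astype(np.uint8)
    cs,_=cv2.findContours(m,cv2.RETR_EXTERNAL,cv2.CHAIN_APPROX_NONE); k=max(cs,key=cv2.contourArea)
    M=cv2.moments(k); cx,cy=M['m10']/M['m00']+u-rad,M['m01']/M['m00']+v-rad
    print(n,round(cx,1),round(cy,1),"area",m.sum(),np.round(p2w(I,cx,cy,z),1),"dia px",2*(m.sum()/np.pi)**.5)
    if n=="soap": 
        R=cv2.minAreaRect(k); print(R,[np.round(p2w(I,x+u-rad,y+v-rad,z),1).tolist() for x,y in cv2.boxPoints(R)])
    if n=="candle": print(np.round([p2w(I,x+u-rad,y+v-rad,z).tolist() for x,y in cv2.approxPolyDP(k,1.5,True)[:,0]],1))
E
```

```text
two [[655.1, 246.2], [656.5, 79.6], [565.0, 77.9], [563.6, 244.0]]
three [[691.0, -43.1], [638.0, -277.1], [548.1, -256.7], [604.2, -22.3]]
squat 205.0 294.3 area 400 [464.3 305.7] dia px 22.56758334191025
mini 256.6 290.7 area 173 [476.3 169.1] dia px 14.841510746523857
teal 290.1 289.5 area 178 [480.4  78.7] dia px 15.054455784347004
pink 271.7 324.5 area 193 [386.  126.1] dia px 15.67594437773643
candle 321.5 296.1 area 292 [460.7  -6.5] dia px 19.281751659604673
[[482.2   8.4]
 [455.5  18.7]
 [437.1   5.3]
 [437.3 -18.5]
 [466.6 -31.7]
 [485.1 -18.2]]
soap 367.1 295.9 area 371 [ 465.9 -130.8] dia px 21.73411767467788
((18.11050033569336, 17.900550842285156), (15.163198471069336, 24.231386184692383), 48.012786865234375) [[458.9, -92.4], [503.7, -141.8], [473.0, -169.2], [428.6, -119.8]]
tall 432.5 299.9 area 340 [ 448.5 -291.5] dia px 20.806283791440396
```

Candidates for the mini jar are amber/gold (257,291), turquoise (290,290) and pink (272,325). I take the gold-lidded one. I'll move to a central spot for a wrist view.

```bash
R='0 -29 -29 0 0 0 0'; python3 -m jog '0 -29 -29 0 0 0 0;0 -29 -29 0 0 0 0;0 -29 -29 0 0 0 0;0 -29 -29 0 0 0 0;0 -29 -29 0 0 0 0' 40; python3 -m jog '0 -29 -29 0 0 0 0;0 -29 -29 0 0 0 0;0 -29 -29 0 0 0 0;0 -29 -29 0 0 0 0;0 -29 -29 0 0 0 0'; python3 -m jog '0 -29 -29 0 0 0 0;0 -29 -29 0 0 0 0;0 -29 -29 0 0 0 0;0 -29 -29 0 0 0 0;0 -29 -29 0 0 0 0'; python3 -m jog '0 -15 -15 0 0 0 0;0 0 0 0 0 0 0;0 0 0 0 0 0 0'
python3 - <<'E'
from h import *
s=r.sense(); print(s['eef_pos'],s['tcp_rot'],s['qpos'])
I=optics.camera_info("wrist"); print(I["world_from_camera"])
im=optics.grab_frame("wrist")[:,:,::-1]; cv2.imwrite("pics/w1.png",im)
import pickle; pickle.dump(I,open("w1.pkl","wb"))
E
```

```text
clock: 0.57
eef_pos: [302.2, 399.6, 228.3]
tcp_rot: [3.141, -0.002, 2.793]
contact_force: [1.2, 0.7, 0.1]
opening: 1.004
clock: 0.98
eef_pos: [387.9, 209.6, 227.7]
tcp_rot: [3.141, -0.001, 2.796]
contact_force: [0.5, -0.9, -0.0]
opening: 1.002
clock: 1.4
eef_pos: [474.1, 19.6, 228.1]
tcp_rot: [3.14, 0.0, 2.797]
contact_force: [0.9, 1.0, -0.2]
opening: 1.001
clock: 1.65
eef_pos: [485.9, -7.7, 227.9]
tcp_rot: [3.142, 0.002, 2.789]
contact_force: [-0.2, -0.7, -0.3]
opening: 1.001
[485.8811728   -7.72078257 227.93608462] [3.14157843e+00 1.81224108e-03 2.78908648e+00] [-1.85662960e-02  1.37785522e-01  1.92750508e+00 -6.60178139e-04
  1.07458535e+00 -1.23654265e+00]
[[ 3.45828630e-01  8.93706579e-01  2.85816566e-01  4.12637572e+02]
 [ 9.38297401e-01 -3.29633235e-01 -1.04594056e-01  1.96392230e+01]
 [ 7.38243644e-04  3.04352560e-01 -9.52559171e-01  3.71084175e+02]
 [ 0.00000000e+00  0.00000000e+00  0.00000000e+00  1.00000000e+00]]
```

View pics/w1.png

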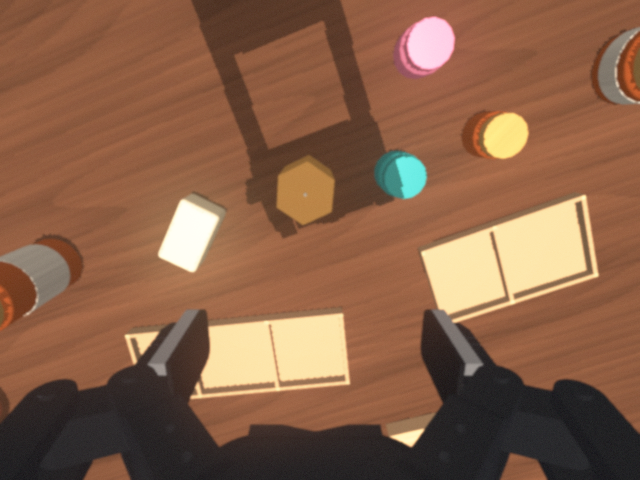

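```bash
python3 - <<'E'
import cv2
im=cv2.imread("pics/w1.png")
cv2.imwrite("pics/w1a.png",cv2.resize(im[140:420,110:390],(784,784*280//280),interpolation=cv2.INTER_CUBIC)[:600] if 0 else cv2.resize(im[140:400,110:360],None,fx=2.3,fy=2.3,interpolation=cv2.INTER_CUBIC))
cv2.imwrite("pics/w1b.png",cv2.resize(im[90:340,360:640],None,fx=2.4,fy=2.4,interpolation=cv2.INTER_CUBIC))
E
```

```text
(no output)
```

View pics/w1a.png

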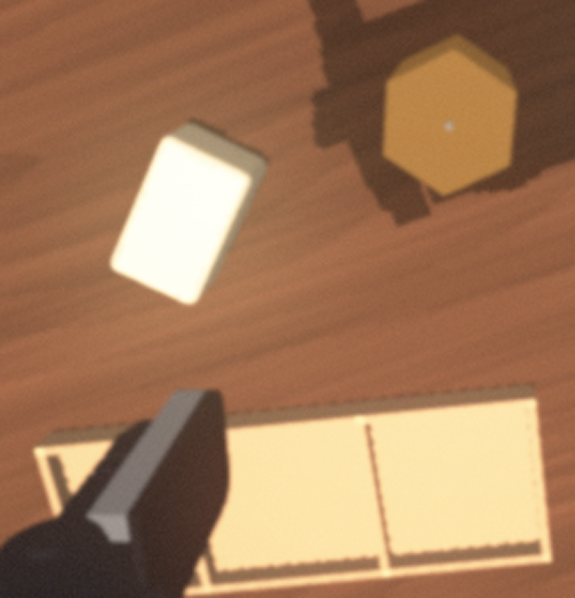

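View pics/w1b.png

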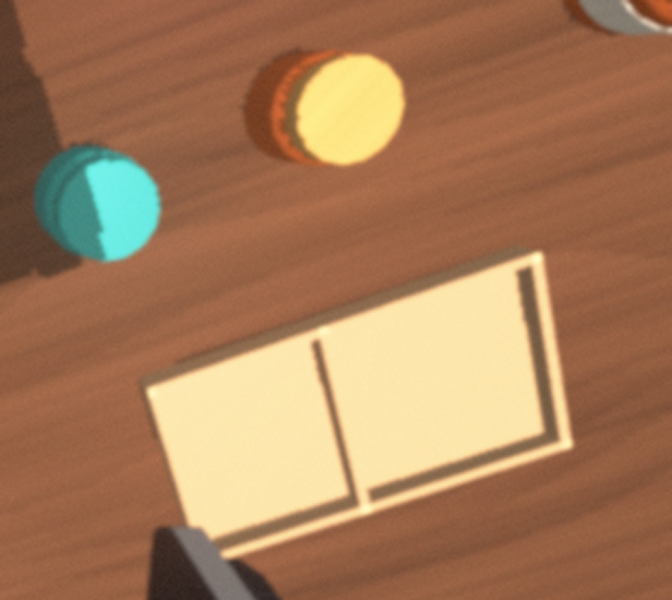

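```bash
python3 - <<'E'
from h import *
import pickle
I=pickle.load(open("w1.pkl","rb"))
a=lambda x,y,z:p2w(I,110+x/2.3,140+y/2.3,z)
b=lambda x,y,z:p2w(I,360+x/2.4,90+y/2.4,z)
f=lambda L:np.round(L,1).tolist()
A,B,C=a(36,449,15),a(536,399,15),a(552,561,15)
def tray(n,A,B,C):
    d=B-A; d2=C-B
    print(n,f([A,B,C]),"len",np.linalg.norm(d),np.linalg.norm(d2),"yaw",np.degrees(np.arctan2(-d[0],d[1])),np.degrees(np.arctan2(d2[1],d2[0])),"ctr",(A+C)/2)
tray("three",A,B,C)
A,B,C=b(148,388,15),b(541,254,15),b(571,444,15); tray("two",A,B,C)
v=np.array([a(x,y,70) for x,y in [(455,48),(518,93),(512,166),(445,195),(383,155),(388,80)]])
c=v.mean(0); d=v-c; print("candle",c,a(449,127,75),np.degrees(np.arctan2(d[:,1],d[:,0]))%60,np.linalg.norm(d,axis=1))
s=np.array([a(x,y,34) for x,y in [(166,136),(253,180),(193,304),(110,265)]])
print("soap",s.mean(0),[np.linalg.norm(s[i]-s[i-1]) for i in range(4)],np.degrees(np.arctan2(*(s[2]-s[1])[::-1])),np.degrees(np.arctan2(*(s[3]-s[0])[::-1])))
print("mini",b(350,109,46))
E
```

```text
three [[548.0, -253.8], [605.9, -18.7], [695.6, -40.8]] len 242.16023948080775 92.32992027600274 yaw -13.854699803874643 -13.860620748865676 ctr [ 621.77365101 -147.29974489]
two [[566.6, 80.3], [566.1, 246.3], [655.9, 247.3]] len 165.99473492593066 89.82222298019066 yaw 0.19118515555935084 0.6526388604498555 ctr [611.23598544 163.78163567]
candle [460.52571887  -5.8486609 ] [460.64273615  -6.22169861] [35.73200235 34.28449405 35.13194407 35.18882263 34.72109046 34.25741329] [26.80756461 26.61770411 27.31393326 26.56109171 27.07283579 26.91840244]
soap [ 466.2231216  -129.49707918] [np.float64(62.938933332624934), np.float64(38.39737059916255), np.float64(62.690908827481884), np.float64(37.90794687973081)] -49.02308814920401 -48.5755533435099
mini [476.43264472 169.85236995]
```

```bash
cat > go.py <<'E'
import sys; from h import *
def go(x,y,z,yaw):
    s=r.sense(); p=s['eef_pos']; w=s['tcp_rot'][2]; d=np.array([x,y,z])-p
    dy=(yaw-np.degrees(w)+180)%360-180
    c,sn=np.cos(w),np.sin(w)
    t=[d[0]*c+d[1]*sn, d[0]*sn-d[1]*c, -d[2]]
    print("clk %.2f"%s['clock'],"at",np.round(p,1),"rpy",np.round(np.degrees(s['tcp_rot']),2),"F",np.round(s['contact_force'],1),"op %.3f"%s['opening'])
    print("tool shift",np.round(t,1),"len %.0f rows %.1f"%(np.linalg.norm(t),np.linalg.norm(t)/41.7),"turn tool z %.1f"%-dy)
if __name__=="__main__": go(*map(float,sys.argv[1:5]))
def shot(name,n="wrist"):
    import pickle
    I=optics.camera_info(n); im=optics.grab_frame(n)[:,:,::-1]; cv2.imwrite(f"pics/{name}.png",im); pickle.dump(I,open(name+".pkl","wb"))
E
python3 -m jog '0 -9 -40 0 0 0 0;0 -9 -40 0 0 0 0;0 -9 -40 0 0 0 0;0 -9 -40 0 0 0 0;0 -9 -40 0 0 0 0' ; python3 -m jog '0 -9 -40 0 0 0 0;0 -9 -39 0 0 0 0;0 0 0 0 0 0 0'
python3 - <<'E'
from go import *
go(448.5,-291.5,60,160); shot("w2")
E
```

```text
clock: 2.12
eef_pos: [459.8, -203.7, 227.5]
tcp_rot: [3.138, 0.001, 2.809]
contact_force: [1.1, 0.3, 0.7]
opening: 1.0
clock: 2.37
eef_pos: [450.2, -289.0, 227.6]
tcp_rot: [3.139, 0.002, 2.811]
contact_force: [-0.0, 0.9, 0.4]
opening: 1.002
clk 2.37 at [ 450.2 -289.   227.6] rpy [1.7985e+02 1.4000e-01 1.6108e+02] F [-0.   0.9  0.4] op 1.002
tool shift [  0.8  -2.9 167.6] len 168 rows 4.0 turn tool z 1.1
```

View pics/w2.png

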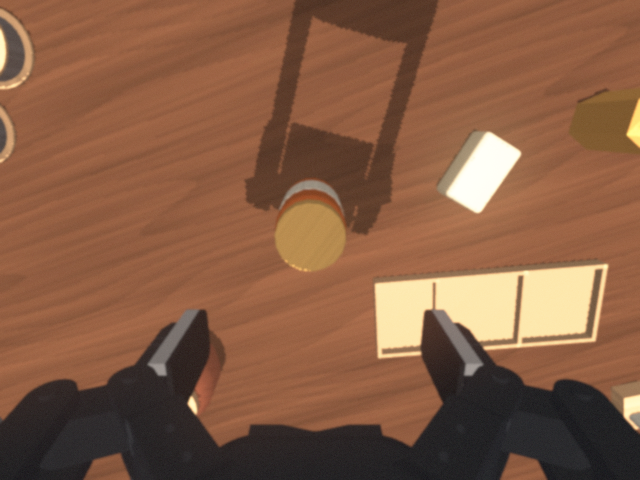

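```bash
python3 - <<'E'
from go import *
import pickle
I=pickle.load(open("w2.pkl","rb")); T=optics.camera_info("top")
print("tall",p2w(I,311,235,118))
A,B,C,D=[p2w(I,*q,15) for q in [(376,283),(607,263),(596,340),(379,357)]]
d=B-A; print(A,B,C,D,(A+B+C+D)/4, np.degrees(np.arctan2(-d[0],d[1])),np.degrees(np.arctan2(-(C-D)[0],(C-D)[1])),np.linalg.norm(d))
print("pot",p2w(T,502,256,85), "stand",p2w(T,312,178,20),"bowl",p2w(T,150,231,50))
E
```

```text
tall [ 446.53207327 -289.83329799]
[ 547.64380756 -252.88644857] [604.3659002  -19.09401804] [694.69483874 -39.43290757] [ 636.63539724 -274.94004472] [ 620.83498593 -146.58835472] -13.637442811007595 -13.848939447254173 240.57492879182126
pot [ 570.44008073 -487.48884855] stand [804.28515916  23.33121507] bowl [638.19364118 467.47699315]
```

```bash
python3 -m jog '0 3 -2 40 0 0 0;0 0 0 40 0 0 0;0 0 0 40 0 0 0;0 0 0 40 0 0 0;0 0 0 8 0 0 0'; python3 -m jog '255 0 0 0 0 0 0;255 0 0 0 0 0 0;255 0 0 0 0 0 0;255 0 0 0 0 0 0;255 0 0 0 0 0 0' 40;python3 -m jog '255 0 0 0 0 0 0;255 0 0 0 0 0 0'; python3 go.py 639.6 -71.5 190 166.2
```

```text
clock: 2.83
eef_pos: [452.8, -280.5, 59.3]
tcp_rot: [3.137, 0.012, 2.815]
contact_force: [-1.3, 1.1, -0.5]
opening: 0.999
clock: 3.25
eef_pos: [456.1, -277.3, 64.3]
tcp_rot: [3.138, 0.014, 2.821]
contact_force: [0.1, 0.4, -3.4]
opening: 0.657
clock: 3.42
eef_pos: [457.2, -277.2, 66.8]
tcp_rot: [3.138, 0.017, 2.821]
contact_force: [-0.1, -0.5, -3.9]
opening: 0.656
clk 3.42 at [ 457.2 -277.2   66.8] rpy [179.82   0.97 161.65] F [-0.1 -0.5 -3.9] op 0.656
tool shift [-108.3  252.7 -123.2] len 301 rows 7.2 turn tool z -4.6
```

```bash
python3 -m jog '255 0 0 -35 0 0 0;255 0 0 -35 0 0 0;255 0 0 -35 0 0 0;255 0 0 -15 0 0 0'; python3 - <<'E'
from go import *
go(639.6,-71.5,190,166.2); shot("w3"); shot("t3","top")
im=cv2.imread("pics/t3.png"); cv2.imwrite("pics/t3c.png",cv2.resize(im[190:370,330:530],None,fx=3,fy=3))
E
```

```text
clock: 3.75
eef_pos: [451.9, -274.6, 187.8]
tcp_rot: [3.135, 0.007, 2.821]
contact_force: [1.1, -0.4, -2.4]
opening: 0.648
clk 3.75 at [ 451.9 -274.6  187.8] rpy [179.64   0.39 161.62] F [ 1.1 -0.4 -2.4] op 0.648
tool shift [-114.1  251.9   -2.2] len 277 rows 6.6 turn tool z -4.6
```

View pics/w3.png

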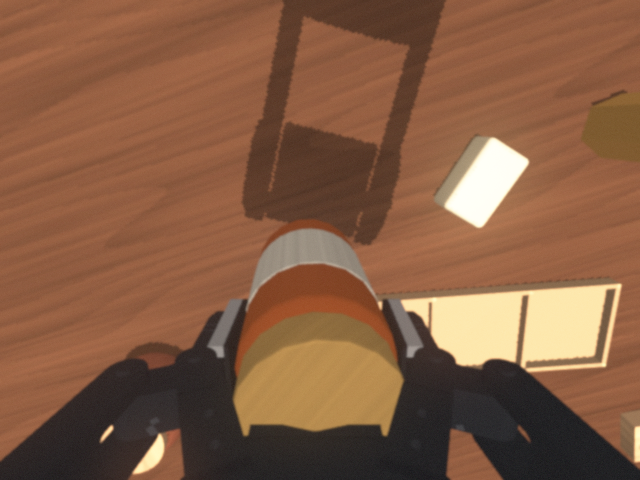

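View pics/t3c.png

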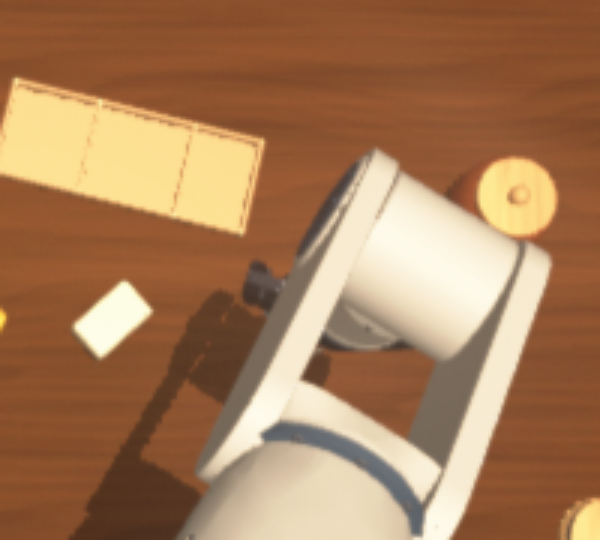

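```bash
python3 - <<'E'
from go import *
import pickle
I=pickle.load(open("w3.pkl","rb")); p=np.array([451.9,-274.6]); w=np.radians(161.62)
for z in (123,126,129):
    d=p2w(I,308,220,z)-p; print(z,d[0]*np.cos(w)+d[1]*np.sin(w), d[0]*np.sin(w)-d[1]*np.cos(w))
s=r.sense(); print(s['eef_pos'], s['clock'])
E
```

```text
123 25.329797339117953 -3.0816864939781325
126 26.103739704345983 -3.0438725800009117
129 26.87768206957402 -3.0060586660236917
[ 452.29381608 -274.84341741  186.90444174] 3.85
```

```bash
python3 -m jog '255 -16 36 0 0 0 -0.7;255 -16 36 0 0 0 -0.7;255 -16 36 0 0 0 -0.7;255 -16 36 0 0 0 -0.7;255 -16 36 0 0 0 -0.7';python3 -m jog '255 -16 36 0 0 0 -0.7;255 -8 20 0 0 0 -0.4;255 0 0 0 0 0 0'; python3 go.py 638 -71 90 166.2
```

```text
clock: 4.27
eef_pos: [578.3, -126.4, 182.4]
tcp_rot: [3.139, 0.002, 2.872]
contact_force: [-0.3, -1.4, -3.1]
opening: 0.649
clock: 4.52
eef_pos: [619.2, -69.7, 176.4]
tcp_rot: [3.137, -0.002, 2.897]
contact_force: [-0.3, 0.5, -3.2]
opening: 0.65
clk 4.52 at [619.2 -69.7 176.4] rpy [ 1.7972e+02 -1.3000e-01  1.6596e+02] F [-0.3  0.5 -3.2] op 0.650
tool shift [-18.5   3.3  86.4] len 88 rows 2.1 turn tool z -0.2
```

```bash
python3 -m jog '255 -10 2 15 0 0 0;255 -8 1 20 0 0 0;255 0 0 25 0 0 0;255 0 0 20 0 0 0;255 0 0 5 0 0 0'; python3 go.py 638 -71 70 166.2; python3 -c "
from go import *
shot('w4');shot('s4','scene')
im=cv2.imread('pics/s4.png'); cv2.imwrite('pics/s4c.png',cv2.resize(im[120:320,180:440],None,fx=3,fy=3))"
```

```text
clock: 4.93
eef_pos: [634.7, -68.4, 80.8]
tcp_rot: [3.138, -0.009, 2.901]
contact_force: [-1.5, -0.9, -3.2]
opening: 0.644
clk 4.93 at [634.7 -68.4  80.8] rpy [179.77  -0.52 166.19] F [-1.5 -0.9 -3.2] op 0.644
tool shift [-3.8 -1.8 10.8] len 12 rows 0.3 turn tool z -0.0
```

View pics/w4.png

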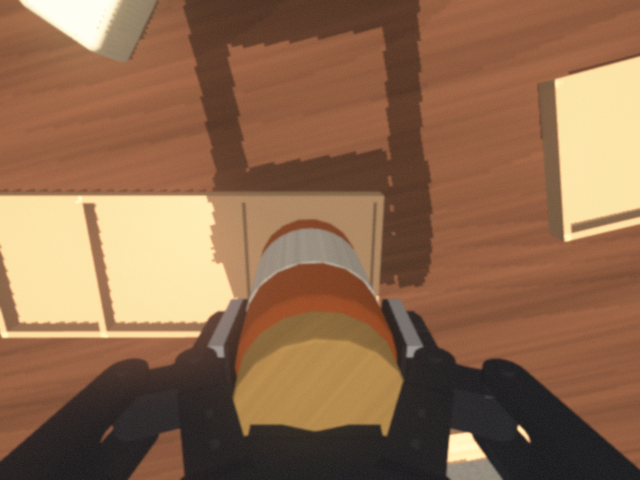

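View pics/s4c.png

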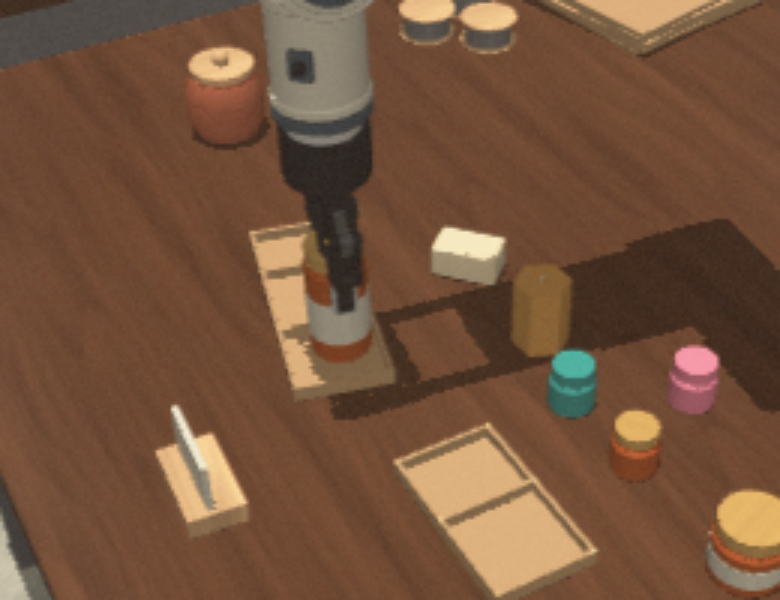

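```bash
python3 -m jog '255 -3 -2 5 0 0 0;255 0 0 5 0 0 0;255 0 0 1 0 0 0';  python3 go.py 637.5 -71 66 166.2
```

```text
clock: 5.28
eef_pos: [638.9, -72.3, 73.2]
tcp_rot: [3.137, -0.005, 2.9]
contact_force: [0.3, -0.2, -2.6]
opening: 0.65
clk 5.28 at [638.9 -72.3  73.2] rpy [179.75  -0.31 166.14] F [ 0.3 -0.2 -2.6] op 0.650
tool shift [1.6 0.9 7.2] len 7 rows 0.2 turn tool z -0.1
```

```bash
python3 -m jog '255 1 0 3 0 0 0;255 0 0 2 0 0 0';  python3 -m jog '255 0 0 2 0 0 0;255 0 0 2 0 0 0'; python3 -m jog '255 0 0 2 0 0 0;255 0 0 1.5 0 0 0'
```

```text
clock: 5.45
eef_pos: [638.8, -72.4, 69.4]
tcp_rot: [3.137, -0.003, 2.899]
contact_force: [-0.7, 0.2, -2.8]
opening: 0.648
clock: 5.62
eef_pos: [639.4, -72.6, 66.2]
tcp_rot: [3.137, -0.001, 2.899]
contact_force: [-0.4, 0.6, -3.4]
opening: 0.648
clock: 5.78
eef_pos: [640.4, -73.3, 64.0]
tcp_rot: [3.138, 0.002, 2.9]
contact_force: [-3.6, -5.6, 15.6]
opening: 0.651
```

```bash
python3 -m jog '55 0 0 -0.5 0 0 0;55 0 0 0 0 0 0;55 0 0 0 0 0 0'; python3 go.py 638 -72 200 166.2; python3 -c "
from go import *
shot('w5')"
```

```text
clock: 6.03
eef_pos: [641.8, -73.6, 65.9]
tcp_rot: [3.137, 0.005, 2.9]
contact_force: [-0.5, -0.2, 0.2]
opening: 0.786
clk 6.03 at [641.8 -73.6  65.9] rpy [179.75   0.27 166.14] F [-0.5 -0.2  0.2] op 0.786
tool shift [   4.1    0.6 -134.1] len 134 rows 3.2 turn tool z -0.1
```

View pics/w5.png

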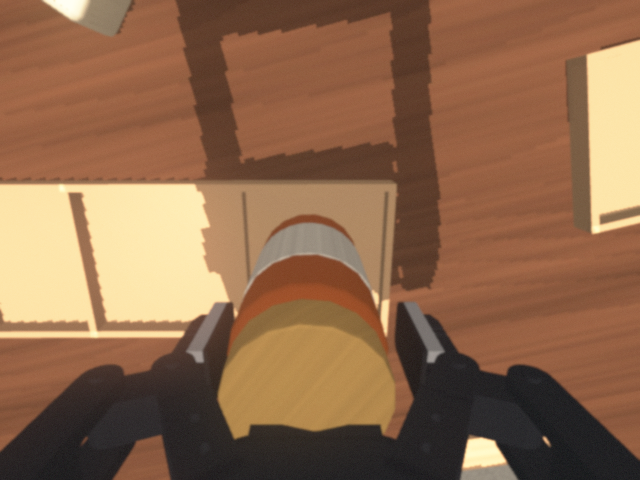

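```bash
python3 -m jog '55 0 -1 -15 0 0 0;55 0 0 -30 0 0 0;55 0 0 -35 0 0 0;30 0 0 -35 0 0 0;0 0 0 -15 0 0 0'; python3 go.py 466.2 -130 120 131.3; python3 -c "
from go import *
shot('t5','top');
im=cv2.imread('pics/t5.png'); cv2.imwrite('pics/t5c.png',cv2.resize(im[170:350,300:500],None,fx=3,fy=3))
"
```

```text
clock: 6.5
eef_pos: [637.6, -74.0, 195.1]
tcp_rot: [3.138, -0.006, 2.9]
contact_force: [0.7, 0.8, 0.2]
opening: 0.991
clk 6.50 at [637.6 -74.  195.1] rpy [179.79  -0.34 166.16] F [0.7 0.8 0.2] op 0.991
tool shift [153.  -95.4  75.1] len 195 rows 4.7 turn tool z 34.9
```

View pics/t5c.png

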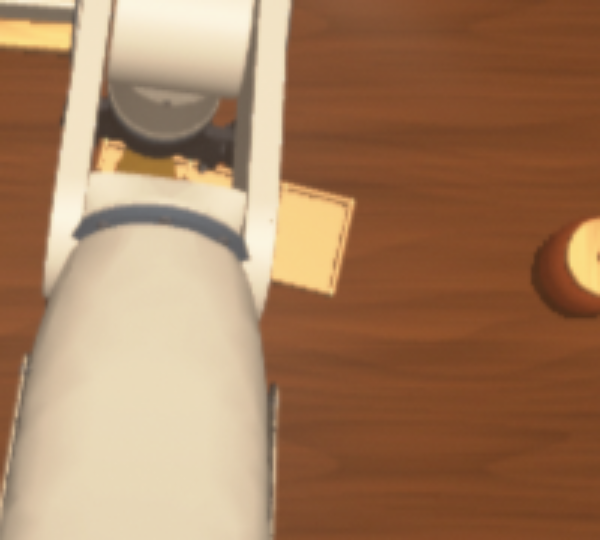

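```bash
python3 -m jog '0 31 -19 0 0 0 0;0 31 -19 0 0 0 0;0 31 -19 0 0 0 0;0 31 -19 0 0 0 0;0 20 -12 0 0 0 0'; python3 -m jog '0 0 0 12 0 0 7;0 0 0 12 0 0 7;0 0 0 12 0 0 7;0 0 0 12 0 0 7;0 0 0 6 0 0 5'; python3 -c "
from go import *
go(466.2,-130,100,131.3);shot('w6')"
```

```text
clock: 6.97
eef_pos: [478.4, -124.6, 197.8]
tcp_rot: [3.136, 0.006, 2.904]
contact_force: [0.4, -0.7, -0.3]
opening: 0.999
clock: 7.38
eef_pos: [473.1, -125.7, 143.6]
tcp_rot: [3.132, 0.004, 2.311]
contact_force: [0.0, -0.0, -0.7]
opening: 1.0
clk 7.38 at [ 473.1 -125.7  143.6] rpy [179.45   0.25 132.43] F [ 0.  -0.  -0.7] op 1.000
tool shift [ 1.5 -8.  43.6] len 44 rows 1.1 turn tool z 1.1
```

View pics/w6.png

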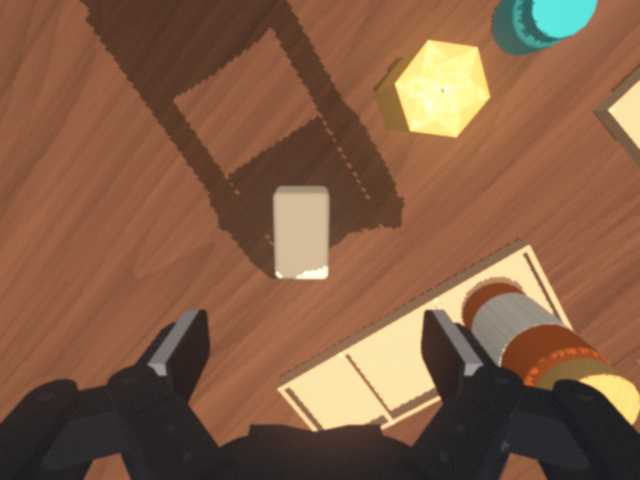

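```bash
python3 -c "
from go import *
import pickle
I=pickle.load(open('w6.pkl','rb'))
print(p2w(I,301.5,233,34), p2w(I,275,270,34)-p2w(I,274,195,34), p2w(I,328,270,34)-p2w(I,329,195,34))
for q in [(528,245),(279,389)]: print(p2w(I,*q,15))
print('jar', p2w(I,494,284,4))"
```

```text
[ 463.79402399 -127.83081444] [ 36.939111   -42.19843933] [ 37.81029112 -41.52653403]
[605.40318902 -20.08107574]
[ 548.9272287  -254.04885574]
jar [619.54335646 -59.01796037]
```

```bash
python3 -m jog '0 4 -8 25 0 0 0.7;0 0 0 25 0 0 0;0 0 0 25 0 0 0;0 0 0 15 0 0 0'; python3 go.py 464.5 -128.5 9 131.7
```

```text
clock: 7.77
eef_pos: [468.5, -128.5, 53.6]
tcp_rot: [3.127, 0.011, 2.302]
contact_force: [-0.7, 0.6, 0.9]
opening: 1.001
clk 7.77 at [ 468.5 -128.5   53.6] rpy [179.18   0.63 131.89] F [-0.7  0.6  0.9] op 1.001
tool shift [ 2.7 -3.  44.6] len 45 rows 1.1 turn tool z 0.2
```

```bash
python3 - <<'E'
s=open('go.py').read()
s=s.replace('    print("tool shift"','''    from scipy.spatial.transform import Rotation as Ro
    v=(Ro.from_euler('xyz',s['tcp_rot']).inv()*Ro.from_euler('xyz',[np.pi,0,np.radians(yaw)])).as_rotvec(degrees=True)
    print("rotvec",np.round(v,1))
    print("tool shift"''')
open('go.py','w').write(s)
E
python3 -m jog '0 2.5 -3 18 0.8 0.6 0;0 1 0 15 0 0 0;0 0 0 8 0 0 0'; python3 go.py 464.5 -128.5 9 131.7
```

```text
clock: 8.02
eef_pos: [464.0, -127.6, 9.7]
tcp_rot: [-3.141, -0.001, 2.31]
contact_force: [-1.0, -0.3, 0.9]
opening: 1.003
clk 8.02 at [ 464.  -127.6    9.7] rpy [-1.7997e+02 -4.0000e-02  1.3235e+02] F [-1.  -0.3  0.9] op 1.003
rotvec [-0.  -0.   0.7]
tool shift [-1.  -0.2  0.7] len 1 rows 0.0 turn tool z 0.7
```

Good. Close on the soap.

```bash
python3 -m jog '255 0 0 1 0 0 0.7;255 0 0 0.5 0 0 0;255 0 0 0.5 0 0 0;255 0 0 0.5 0 0 0;255 0 0 0.5 0 0 0' 30; python3 -m jog '255 0 0 0.5 0 0 0;255 0 0 0.5 0 0 0;255 0 0 0 0 0 0'; python3 go.py 619.2 -155.7 70 166.2
```

```text
clock: 8.43
eef_pos: [464.8, -127.6, 7.3]
tcp_rot: [-3.141, -0.0, 2.301]
contact_force: [1.2, 0.5, -1.6]
opening: 0.463
clock: 8.68
eef_pos: [465.8, -128.0, 7.6]
tcp_rot: [3.14, 0.002, 2.301]
contact_force: [0.1, -0.3, -1.3]
opening: 0.464
clk 8.68 at [ 465.8 -128.     7.6] rpy [1.7992e+02 1.0000e-01 1.3186e+02] F [ 0.1 -0.3 -1.3] op 0.464
rotvec [  0.    0.1 -34.3]
tool shift [-123.    95.8  -62.4] len 168 rows 4.0 turn tool z -34.3
```

```bash
python3 -m jog '255 0 0 -30 0 0 0;255 0 0 -35 0 0 0;255 0 0 0 0 0 -7;255 0 0 0 0 0 -7;255 0 0 0 0 0 -7';  python3 -m jog '255 0 0 0 0 0 -7;255 0 0 0 0 0 -6;255 0 0 0 0 0 0'; python3 go.py 619.2 -155.7 70 166.2
```

```text
clock: 9.1
eef_pos: [465.2, -127.8, 75.4]
tcp_rot: [3.141, 0.001, 2.675]
contact_force: [0.4, 0.2, -2.1]
opening: 0.466
clock: 9.35
eef_pos: [465.5, -127.9, 76.5]
tcp_rot: [3.142, 0.003, 2.916]
contact_force: [0.9, 0.7, -1.4]
opening: 0.461
clk 9.35 at [ 465.5 -127.9   76.5] rpy [1.8000e+02 1.5000e-01 1.6708e+02] F [ 0.9  0.7 -1.4] op 0.461
rotvec [0.  0.2 0.9]
tool shift [-156.     7.3    6.5] len 156 rows 3.7 turn tool z 0.9
```

```bash
python3 -m jog '255 -30 1.5 0 0 0 0.9;255 -35 2 0 0 0 0;255 -35 2 0 0 0 0;255 -35 2 0 0 0 0;255 -15 0 0 0 0 0';  python3 go.py 619.2 -155.7 30 166.2; python3 -c "
from go import *
shot('w7')"
```

```text
clock: 9.77
eef_pos: [611.9, -156.4, 75.3]
tcp_rot: [3.141, -0.004, 2.881]
contact_force: [-0.6, -0.6, -0.3]
opening: 0.463
clk 9.77 at [ 611.9 -156.4   75.3] rpy [179.99  -0.23 165.05] F [-0.6 -0.6 -0.3] op 0.463
rotvec [ 0.  -0.2 -1.1]
tool shift [-6.9  2.5 45.3] len 46 rows 1.1 turn tool z -1.1
```

View pics/w7.png

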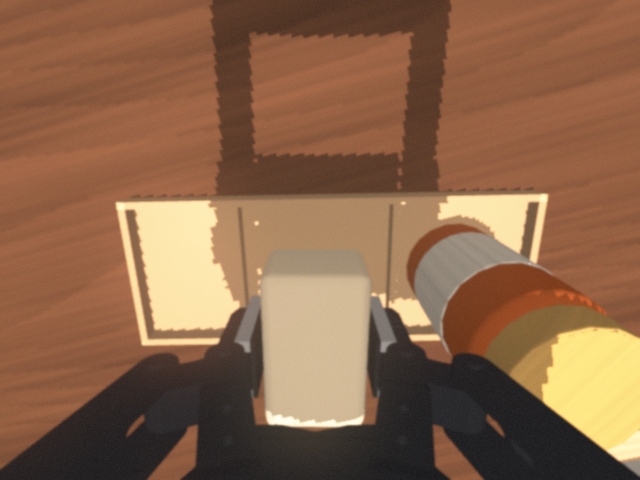

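```bash
python3 -m jog '255 -5 2 15 0 0 -1;255 -1 0.5 15 0 0 0;255 0 0 10 0 0 0;255 0 0 2 0 0 0';  python3 go.py 619.2 -155.7 14 166.2
```

```text
clock: 10.15
eef_pos: [621.7, -156.8, 31.7]
tcp_rot: [-3.141, -0.0, 2.887]
contact_force: [-0.3, -0.2, -0.1]
opening: 0.462
clk 10.15 at [ 621.7 -156.8   31.7] rpy [-1.7998e+02 -2.0000e-02  1.6539e+02] F [-0.3 -0.2 -0.1] op 0.462
rotvec [-0.  -0.  -0.8]
tool shift [ 2.7  0.5 17.7] len 18 rows 0.4 turn tool z -0.8
```

```bash
python3 -m jog '255 2.5 0.5 8 0 0 -0.8;255 0 0 5 0 0 0;255 0 0 3 0 0 0';  python3 -m jog '255 0 0 2 0 0 0;255 0 0 1.5 0 0 0'; python3 -c "
from go import *
go(619.2,-155.7,12,166.2);shot('w8')"
```

```text
clock: 10.4
eef_pos: [616.9, -155.3, 13.8]
tcp_rot: [-3.141, -0.003, 2.899]
contact_force: [-0.6, -1.9, -0.8]
opening: 0.463
clock: 10.57
eef_pos: [616.3, -155.2, 11.2]
tcp_rot: [-3.141, -0.004, 2.898]
contact_force: [-9.5, 1.9, 34.6]
opening: 0.464
clk 10.57 at [ 616.3 -155.2   11.2] rpy [-179.98   -0.22  166.05] F [-9.5  1.9 34.6] op 0.464
rotvec [-0.  -0.2 -0.2]
tool shift [-2.9  0.2 -0.8] len 3 rows 0.1 turn tool z -0.2
```

View pics/w8.png

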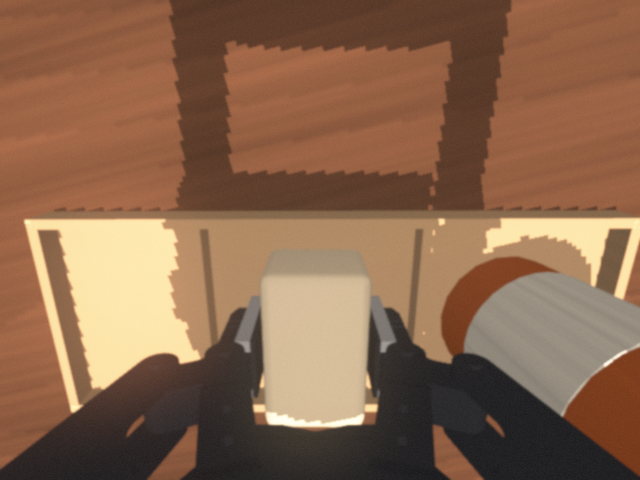

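```bash
python3 -m jog '105 0 0 -1 0 0 0;105 0 0 0 0 0 0;105 0 0 -5 0 0 0;105 0 0 -20 0 0 0;105 0 0 -30 0 0 0'; python3 -m jog '105 0 0 -35 0 0 0;50 10 0 -35 0 0 0;0 20 0 -25 0 0 0';  python3 -c "
from go import *
go(476.4,169.8,180,160);shot('w9')"
```

```text
clock: 11.03
eef_pos: [613.2, -154.4, 65.1]
tcp_rot: [-3.141, -0.011, 2.897]
contact_force: [-0.5, 0.3, -0.0]
opening: 0.584
clock: 11.28
eef_pos: [586.6, -147.5, 164.6]
tcp_rot: [-3.142, -0.01, 2.897]
contact_force: [0.4, 0.2, 1.2]
opening: 0.85
clk 11.28 at [ 586.6 -147.5  164.6] rpy [-180.     -0.58  165.99] F [0.4 0.2 1.2] op 0.850
rotvec [-0.  -0.6  6. ]
tool shift [183.7 281.2 -15.4] len 336 rows 8.1 turn tool z 6.0
```

View pics/w9.png

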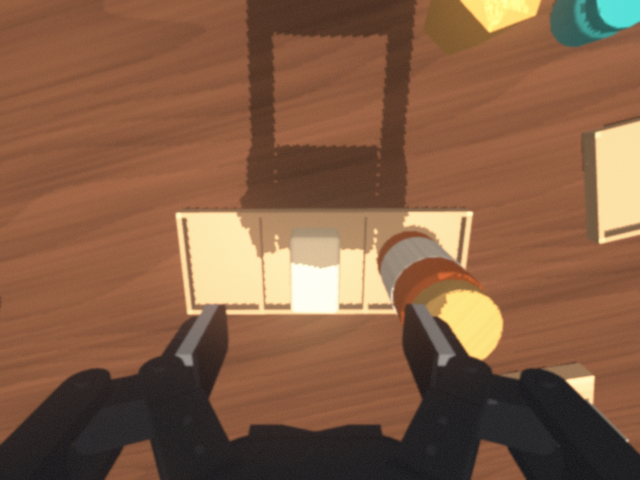

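```bash
python3 -m jog '0 20 31 -4 0 0 0;0 21 32 -4 0 0 0;0 21 32 -4 0 0 0;0 21 32 0 0 0 0;0 21 32 0 0 0 0';python3 -m jog '0 21 32 0 0 0 0;0 21 32 0 0 0 0;0 15 25 0 0 0 0;0 10 14 0 0 0 0;0 0 0 0 0 0 0'; python3 -c "
from go import *
go(476.4,169.8,100,166);shot('w10')"
```

```text
clock: 11.75
eef_pos: [523.8, 32.1, 187.7]
tcp_rot: [3.141, 0.005, 2.888]
contact_force: [0.7, -0.1, -0.5]
opening: 0.996
clock: 12.17
eef_pos: [479.6, 159.6, 189.3]
tcp_rot: [3.137, 0.007, 2.891]
contact_force: [-0.4, -0.9, -1.2]
opening: 0.999
clk 12.17 at [479.6 159.6 189.3] rpy [179.74   0.41 165.62] F [-0.4 -0.9 -1.2] op 0.999
rotvec [ 0.3  0.4 -0.4]
tool shift [ 5.6  9.1 89.3] len 90 rows 2.2 turn tool z -0.4
```

View pics/w10.png

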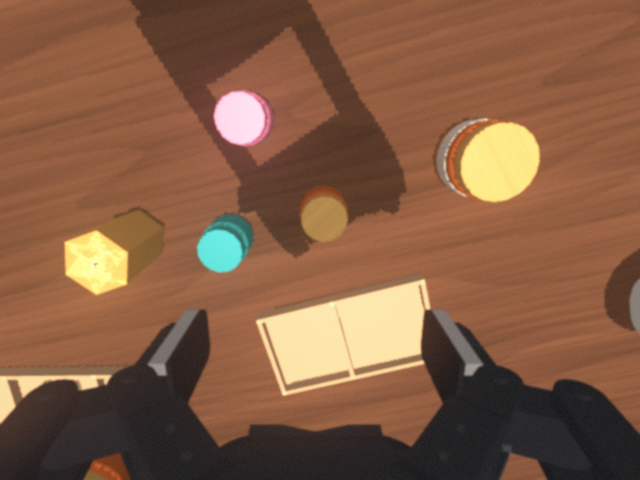

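```bash
python3 -c "
from go import *
import pickle
I=pickle.load(open('w10.pkl','rb'))
print('mini',p2w(I,324.5,217.5,46),'squat',p2w(I,499.5,161.5,58),'teal',p2w(I,221,250,46))
for q in [(258,321),(424,280),(284,393)]: print(p2w(I,*q,15))
m=p2w(I,324.5,217.5,46); go(m[0],m[1],60,166)"
```

```text
mini [474.98901526 170.10539365] squat [463.05022907 305.42292407] teal [480.39897886  80.70088897]
[567.53244037  81.09741223]
[565.12036948 245.41901626]
[656.15234147  82.25902421]
clk 12.22 at [480.2 158.6 189.4] rpy [179.75   0.43 165.64] F [-0.  -0.   0.2] op 1.002
rotvec [ 0.2  0.4 -0.4]
tool shift [  7.9   9.9 129.4] len 130 rows 3.1 turn tool z -0.4
```

```bash
python3 -m jog '60 4 5 20 0.2 0.4 -0.4;60 4 5 25 0 0 0;60 0 0 30 0 0 0;60 0 0 30 0 0 0;60 0 0 10 0 0 0'; python3 go.py 475.2 170 12 166
```

```text
clock: 12.63
eef_pos: [481.3, 169.1, 75.4]
tcp_rot: [3.135, 0.012, 2.899]
contact_force: [-1.3, 0.5, -0.5]
opening: 0.766
clk 12.63 at [481.3 169.1  75.4] rpy [179.64   0.68 166.08] F [-1.3  0.5 -0.5] op 0.766
rotvec [0.4 0.7 0.1]
tool shift [ 6.1 -0.6 63.4] len 64 rows 1.5 turn tool z 0.1
```

```bash
python3 -m jog '60 5 0 18 0.4 0.7 0;60 2 0 20 0 0 0;60 0 0 15 0 0 0;60 0 0 8 0 0 0'; python3 go.py 475.2 170 12 166
```

```text
clock: 12.97
eef_pos: [476.2, 166.2, 10.3]
tcp_rot: [-3.139, -0.001, 2.895]
contact_force: [0.2, -0.1, 0.2]
opening: 0.764
clk 12.97 at [476.2 166.2  10.3] rpy [-1.7988e+02 -5.0000e-02  1.6589e+02] F [ 0.2 -0.1  0.2] op 0.764
rotvec [-0.1 -0.  -0.1]
tool shift [ 1.9  3.4 -1.7] len 4 rows 0.1 turn tool z -0.1
```

```bash
python3 -m jog '60 2 3.5 -1.5 0 0 0;255 0 0 0 0 0 0;255 0 0 0.5 0 0 0;255 0 0 0.5 0 0 0;255 0 0 0.5 0 0 0' 30; python3 -m jog '255 0 0 0 0 0 0'; python3 -c "
from go import *
go(600.7,-231.5,80,166);shot('w11')"
```

```text
clock: 13.38
eef_pos: [476.4, 168.3, 11.2]
tcp_rot: [-3.139, -0.001, 2.893]
contact_force: [0.1, -0.1, -0.2]
opening: 0.477
clock: 13.47
eef_pos: [476.9, 168.4, 11.8]
tcp_rot: [-3.14, 0.0, 2.893]
contact_force: [0.1, -0.7, -1.2]
opening: 0.478
clk 13.47 at [476.9 168.4  11.8] rpy [-1.7990e+02  1.0000e-02  1.6575e+02] F [ 0.1 -0.7 -1.2] op 0.478
rotvec [-0.1  0.  -0.2]
tool shift [-218.4 -357.2  -68.2] len 424 rows 10.2 turn tool z -0.2
```

View pics/w11.png

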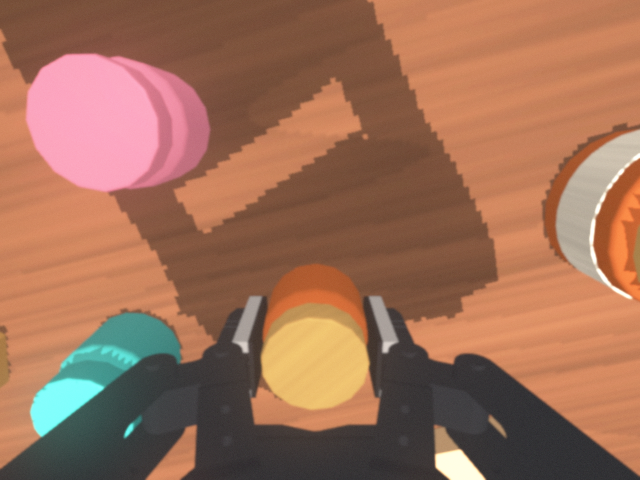

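```bash
python3 -m jog '255 0 0 -20 0 0 0;255 0 0 -35 0 0 0;255 0 0 -35 0 0 0;255 -8 -13 -35 0 0 0;255 -15 -24 -20 0 0 0';python3 -m jog '255 -20 -32 0 0 0 0;255 -20 -32 0 0 0 0;255 -20 -32 0 0 0 0;255 -20 -32 0 0 0 0;255 -20 -32 0 0 0 0'; python3 go.py 600.7 -231.5 150 166.2
```

```text
clock: 13.93
eef_pos: [486.5, 128.5, 159.1]
tcp_rot: [-3.136, -0.007, 2.897]
contact_force: [1.2, -0.5, -0.7]
opening: 0.477
clock: 14.35
eef_pos: [551.1, -54.8, 170.2]
tcp_rot: [3.141, 0.009, 2.905]
contact_force: [-0.4, 0.3, -0.6]
opening: 0.479
clk 14.35 at [551.1 -54.8 170.2] rpy [179.95   0.54 166.42] F [-0.4  0.3 -0.6] op 0.479
rotvec [0.  0.5 0.2]
tool shift [ -89.7 -160.1   20.2] len 185 rows 4.4 turn tool z 0.2
```

```bash
python3 -m jog '255 -20 -32 0 0 0.5 0.2;255 -20 -32 0 0 0 0;255 -20 -32 0 0 0 0;255 -17 -32 10 0 0 0;255 -8 -20 10 0 0 0'; python3 go.py 600.7 -231.5 60 166.2
```

```text
clock: 14.77
eef_pos: [602.8, -230.9, 154.7]
tcp_rot: [-3.141, 0.01, 2.9]
contact_force: [-0.2, 0.3, -0.1]
opening: 0.474
clk 14.77 at [ 602.8 -230.9  154.7] rpy [-179.99    0.57  166.17] F [-0.2  0.3 -0.1] op 0.474
rotvec [-0.   0.6 -0. ]
tool shift [ 1.9 -1.  94.7] len 95 rows 2.3 turn tool z -0.0
```

```bash
python3 -m jog '255 1 -1 20 0 0.5 0;255 0 0 25 0 0 0;255 0 0 25 0 0 0;255 0 0 15 0 0 0;255 0 0 5 0 0 0'; python3 -c "
from go import *
go(600.7,-231.5,20,166.2);shot('w12')"
```

```text
clock: 15.18
eef_pos: [604.0, -240.8, 62.9]
tcp_rot: [-3.139, 0.008, 2.893]
contact_force: [-0.8, 0.5, -1.6]
opening: 0.474
clk 15.18 at [ 604.  -240.8   62.9] rpy [-179.86    0.46  165.77] F [-0.8  0.5 -1.6] op 0.474
rotvec [-0.1  0.5 -0.4]
tool shift [ 5.4  8.2 42.9] len 44 rows 1.1 turn tool z -0.4
```

View pics/w12.png

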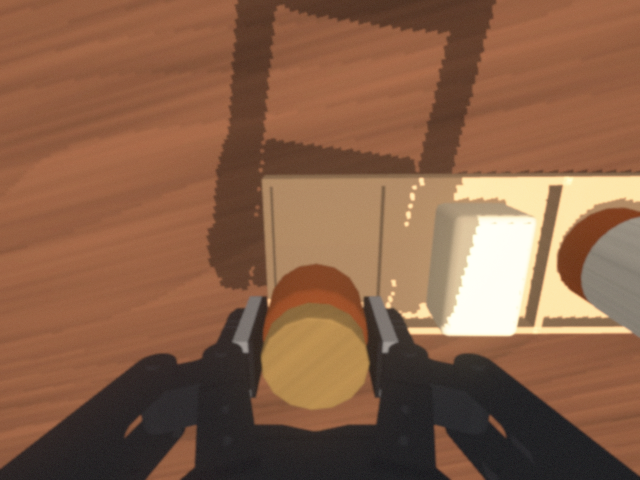

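```bash
python3 -m jog '255 4 7 8 0 0.4 -0.4;255 1 1 10 0 0 0;255 0 0 8 0 0 0;255 0 0 4 0 0 0'; python3 -c "
from go import *
go(600.7,-231.5,16,166.2)"
```

```text
clock: 15.57
eef_pos: [602.6, -230.8, 33.8]
tcp_rot: [-3.139, 0.004, 2.902]
contact_force: [-0.2, 0.4, -0.5]
opening: 0.475
clk 15.57 at [ 602.6 -230.8   33.8] rpy [-179.84    0.23  166.27] F [-0.2  0.4 -0.5] op 0.475
rotvec [-0.2  0.2  0.1]
tool shift [ 1.7 -1.2 17.8] len 18 rows 0.4 turn tool z 0.1
```

```bash
python3 -m jog '255 1.5 -1 5 0 0 0;255 0 0 5 0 0 0;255 0 0 2 0 0 0'; python3 -c "
from go import *
go(600.7,-231.5,16,166.2);shot('w13')"
```

```text
clock: 15.82
eef_pos: [601.4, -231.2, 21.1]
tcp_rot: [-3.139, 0.005, 2.903]
contact_force: [0.5, 0.4, 0.0]
opening: 0.48
clk 15.82 at [ 601.4 -231.2   21.1] rpy [-179.82    0.29  166.33] F [0.5 0.4 0. ] op 0.480
rotvec [-0.2  0.3  0.1]
tool shift [ 0.6 -0.5  5.1] len 5 rows 0.1 turn tool z 0.1
```

View pics/w13.png

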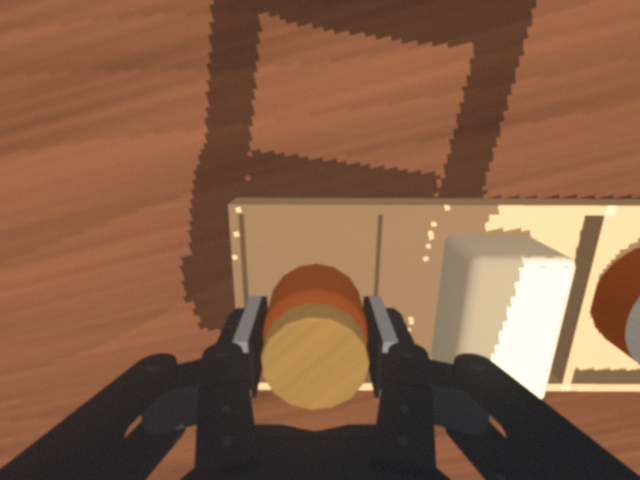

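```bash
python3 -m jog '255 0.5 -0.5 2 0 0 0;255 0 0 1.5 0 0 0'; python3 -m jog '255 0 0 1.2 0 0 0'; python3 -m jog '255 0 0 1.2 0 0 0'
```

```text
clock: 16.03
eef_pos: [600.9, -231.8, 17.6]
tcp_rot: [-3.138, 0.005, 2.903]
contact_force: [-0.4, 0.0, -1.3]
opening: 0.479
clock: 16.12
eef_pos: [601.1, -232.0, 16.5]
tcp_rot: [-3.138, 0.006, 2.903]
contact_force: [0.4, -0.6, -0.7]
opening: 0.481
clock: 16.2
eef_pos: [601.2, -232.1, 15.3]
tcp_rot: [-3.138, 0.006, 2.903]
contact_force: [0.5, 0.1, -1.8]
opening: 0.476
```

```bash
python3 -m jog '255 0 0 1 0 0 0'; python3 -m jog '255 0 0 0.8 0 0 0'
```

```text
clock: 16.28
eef_pos: [601.4, -232.2, 14.6]
tcp_rot: [-3.138, 0.007, 2.902]
contact_force: [-4.7, 3.2, 14.3]
opening: 0.473
clock: 16.37
eef_pos: [601.5, -232.2, 14.6]
tcp_rot: [-3.138, 0.006, 2.902]
contact_force: [-4.9, 2.0, 14.6]
opening: 0.478
```

```bash
python3 -m jog '100 0 0 -0.5 0 0 0;100 0 0 0 0 0 0;100 0 0 -4 0 0 0;100 0 0 -20 0 0 0;100 0 0 -30 0 0 0'; python3 -m jog '80 0 0 -35 0 0 0;50 0 0 -35 0 0 0;0 0 0 -35 0 0 0';  python3 -c "
from go import *
go(463.3,305.4,180,166);shot('w14')"
```

```text
clock: 16.78
eef_pos: [597.8, -230.7, 65.6]
tcp_rot: [-3.14, -0.002, 2.902]
contact_force: [-0.4, 0.3, 0.3]
opening: 0.608
clock: 17.03
eef_pos: [595.7, -229.6, 172.3]
tcp_rot: [-3.14, -0.008, 2.902]
contact_force: [0.6, 0.5, 1.0]
opening: 0.92
clk 17.03 at [ 595.7 -229.6  172.3] rpy [-179.93   -0.49  166.29] F [0.6 0.5 1. ] op 0.920
rotvec [-0.1 -0.5  0.3]
tool shift [255.5 488.4  -7.7] len 551 rows 13.2 turn tool z 0.3
```

View pics/w14.png

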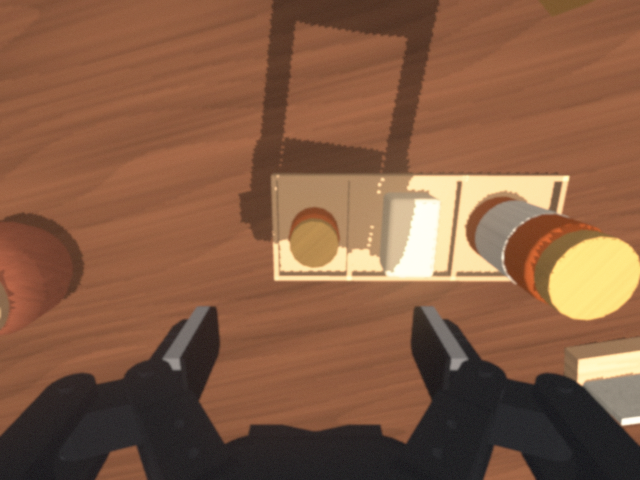

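```bash
python3 -m jog '0 18 35 -3 0 -0.5 0;0 18 35 -3 0 0 0;0 18 35 -3 0 0 0;0 18 35 0 0 0 0;0 18 35 0 0 0 0';python3 -m jog '0 18 35 0 0 0 0;0 18 35 0 0 0 0;0 18 35 0 0 0 0;0 18 35 0 0 0 0;0 18 35 0 0 0 0';python3 -m jog '0 18 35 0 0 0 0;0 18 35 0 0 0 0;0 18 30 0 0 0 0;0 8 14 0 0 0 0;0 0 0 0 0 0 0'; python3 -c "
from go import *
go(463.3,305.4,80,166);shot('w15')"
```

```text
clock: 17.5
eef_pos: [558.2, -42.0, 195.0]
tcp_rot: [-3.137, 0.029, 2.893]
contact_force: [0.2, 0.3, -0.8]
opening: 0.999
clock: 17.92
eef_pos: [511.3, 158.1, 193.5]
tcp_rot: [-3.14, 0.034, 2.891]
contact_force: [1.1, 0.4, -0.4]
opening: 0.997
clock: 18.33
eef_pos: [475.4, 297.2, 192.5]
tcp_rot: [3.139, 0.037, 2.896]
contact_force: [0.2, -1.0, 0.2]
opening: 0.996
clk 18.33 at [475.4 297.2 192.5] rpy [179.83   2.11 165.92] F [ 0.2 -1.   0.2] op 0.996
rotvec [ 0.2  2.1 -0.1]
tool shift [ 13.8   5.  112.5] len 113 rows 2.7 turn tool z -0.1
```

View pics/w15.png

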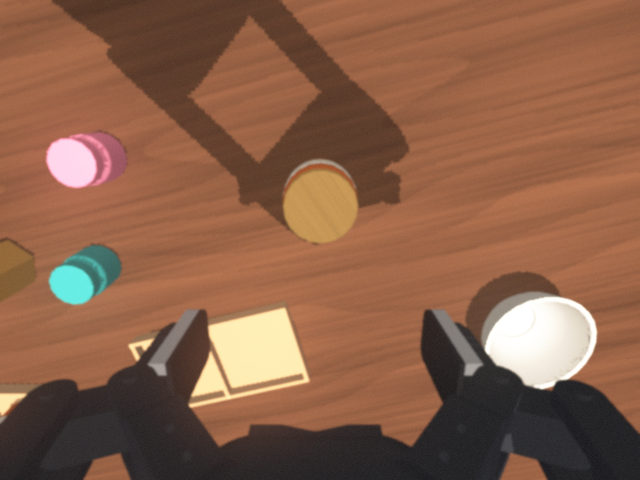

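```bash
python3 -c "
from go import *
import pickle
I=pickle.load(open('w15.pkl','rb'))
print('squat',p2w(I,320,205,58))"
python3 -m jog '0 6 2 10 0.2 2 0;0 5 3 25 0 0.2 0;0 2 0 25 0 0 0;0 0 0 25 0 0 0;0 0 0 10 0 0 0'; python3 go.py 463.3 305.4 9 166
```

```text
squat [461.81999795 305.70276314]
clock: 18.8
eef_pos: [468.7, 301.3, 98.4]
tcp_rot: [3.138, 0.004, 2.895]
contact_force: [-1.4, -0.6, 0.5]
opening: 0.999
clk 18.80 at [468.7 301.3  98.4] rpy [179.77   0.24 165.9 ] F [-1.4 -0.6  0.5] op 0.999
rotvec [ 0.2  0.2 -0.1]
tool shift [ 6.2  2.7 89.4] len 90 rows 2.2 turn tool z -0.1
```

```bash
python3 -m jog '0 5 2 10 0.2 0.2 0;0 2 1 15 0 0 0;0 0 0 12 0 0 0'; python3 go.py 462.5 305.5 9 166
```

```text
clock: 19.05
eef_pos: [463.8, 303.5, 60.5]
tcp_rot: [3.142, 0.001, 2.892]
contact_force: [-1.0, -0.0, 0.1]
opening: 1.002
clk 19.05 at [463.8 303.5  60.5] rpy [1.8000e+02 5.0000e-02 1.6569e+02] F [-1.  -0.   0.1] op 1.002
rotvec [ 0.   0.  -0.3]
tool shift [ 1.8  1.6 51.5] len 52 rows 1.2 turn tool z -0.3
```

```bash
python3 -m jog '0 1.5 2 15 0 0 0;0 0.5 1 18 0 0 0;0 0.5 1 12 0 0 0;0 0 0 2 0 0 0'; python3 go.py 462.5 305.5 9 166
```

```text
clock: 19.38
eef_pos: [463.7, 307.1, 11.4]
tcp_rot: [3.141, 0.002, 2.89]
contact_force: [-0.8, -1.0, 0.0]
opening: 0.997
clk 19.38 at [463.7 307.1  11.4] rpy [1.7998e+02 9.0000e-02 1.6559e+02] F [-0.8 -1.   0. ] op 0.997
rotvec [ 0.   0.1 -0.4]
tool shift [ 0.8 -1.8  2.4] len 3 rows 0.1 turn tool z -0.4
```

```bash
python3 -m jog '255 1 -1.5 2.5 0 0 0;255 0 0 0.5 0 0 0;255 0 0 0.5 0 0 0;255 0 0 0.5 0 0 0;255 0 0 0.5 0 0 0' 40; python3 -m jog '255 0 0 0 0 0 0';python3 -c "
from go import *
go(610.9,200.5,70,180.3);shot('w16')"
```

```text
clock: 19.8
eef_pos: [463.3, 305.9, 8.6]
tcp_rot: [3.14, 0.002, 2.89]
contact_force: [0.1, 0.9, -2.6]
opening: 0.711
clock: 19.88
eef_pos: [463.5, 305.9, 8.9]
tcp_rot: [3.14, 0.003, 2.89]
contact_force: [0.7, -1.1, -3.1]
opening: 0.708
clk 19.88 at [463.5 305.9   8.9] rpy [1.7990e+02 1.7000e-01 1.6557e+02] F [ 0.7 -1.1 -3.1] op 0.708
rotvec [  0.1   0.2 -14.7]
tool shift [-169.   -65.4  -61.1] len 191 rows 4.6 turn tool z -14.7
```

View pics/w16.png

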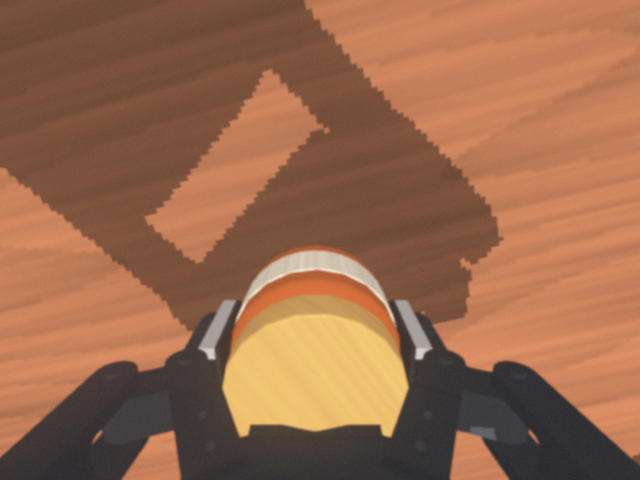

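```bash
python3 -m jog '255 0 0 -20 0 0 0;255 0 0 -30 0 0 0;255 0 0 -20 0 0 -7;255 0 0 0 0 0 -7;255 0 0 0 0 0 0'; python3 go.py 610.9 200.6 80 180.3
```

```text
clock: 20.35
eef_pos: [462.3, 305.2, 81.4]
tcp_rot: [-3.141, 0.001, -3.14]
contact_force: [-1.1, -0.3, -3.8]
opening: 0.709
clk 20.35 at [462.3 305.2  81.4] rpy [-1.7997e+02  7.0000e-02 -1.7992e+02] F [-1.1 -0.3 -3.8] op 0.709
rotvec [-0.   0.1 -0.2]
tool shift [-148.4 -104.8    1.4] len 182 rows 4.4 turn tool z -0.2
```

```bash
python3 -m jog '255 -25 -18 0 0 0 0;255 -32 -22 0 0 0 0;255 -32 -22 0 0 0 0;255 -32 -22 0 0 0 0;255 -18 -15 0 0 0 0'; python3 -m jog '255 -4 -3 0 0 0 0;255 0 0 0 0 0 0'; python3 -c "
from go import *
go(610.9,200.6,30,180.4);shot('w17')"
```

```text
clock: 20.77
eef_pos: [601.3, 205.2, 80.9]
tcp_rot: [-3.141, -0.001, 3.131]
contact_force: [0.5, -0.2, -2.5]
opening: 0.702
clock: 20.93
eef_pos: [609.0, 198.2, 79.6]
tcp_rot: [-3.141, 0.0, 3.119]
contact_force: [-0.4, 0.6, -2.4]
opening: 0.707
clk 20.93 at [609.  198.2  79.6] rpy [-1.7995e+02  1.0000e-02  1.7873e+02] F [-0.4  0.6 -2.4] op 0.707
rotvec [-0.   0.  -1.7]
tool shift [-1.9  2.4 49.6] len 50 rows 1.2 turn tool z -1.7
```

View pics/w17.png

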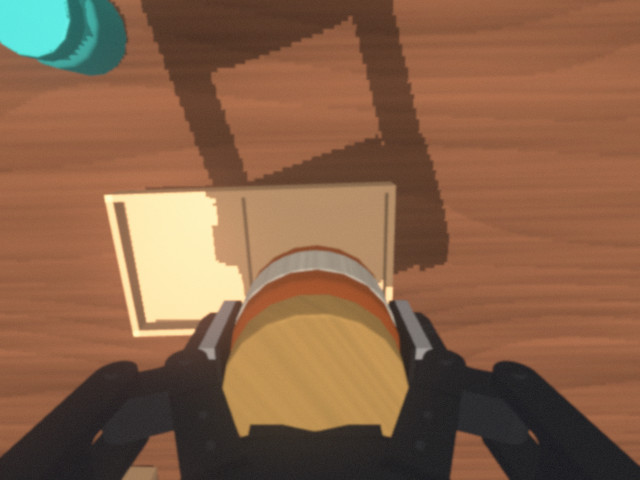

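```bash
python3 -m jog '255 -2 2.5 12 0 0 -1.5;255 0 0 15 0 0 0;255 0 0 12 0 0 0;255 0 0 4 0 0 0';  python3 go.py 610.9 200.6 15 180.4
```

```text
clock: 21.32
eef_pos: [606.7, 204.5, 33.3]
tcp_rot: [-3.141, -0.002, -3.134]
contact_force: [-1.0, -0.4, -2.3]
opening: 0.708
clk 21.32 at [606.7 204.5  33.3] rpy [-1.7997e+02 -1.1000e-01 -1.7954e+02] F [-1.  -0.4 -2.3] op 0.708
rotvec [-0.  -0.1  0.1]
tool shift [-4.2 -4.  18.3] len 19 rows 0.5 turn tool z 0.1
```

```bash
python3 -m jog '255 -3.5 -3.5 4 0 0 0;255 -0.5 -0.5 5 0 0 0;255 0 0 3 0 0 0';  python3 -c "
from go import *
go(610.9,200.6,15,180.4);shot('w18')"
```

```text
clock: 21.57
eef_pos: [608.3, 202.0, 18.5]
tcp_rot: [-3.14, -0.005, -3.13]
contact_force: [-0.1, -0.1, -2.1]
opening: 0.705
clk 21.57 at [608.3 202.   18.5] rpy [-179.92   -0.31 -179.35] F [-0.1 -0.1 -2.1] op 0.705
rotvec [-0.1 -0.3  0.2]
tool shift [-2.6 -1.4  3.5] len 5 rows 0.1 turn tool z 0.2
```

View pics/w18.png

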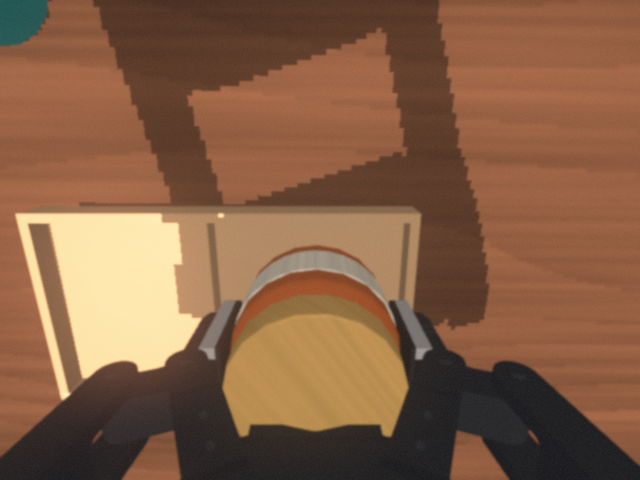

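```bash
python3 -m jog '255 -2.5 -1.5 2 0 0 0;255 0 0 1 0 0 0'; python3 -m jog '255 0 0 1.2 0 0 0'; python3 -m jog '255 0 0 1.2 0 0 0'
```

```text
clock: 21.78
eef_pos: [611.0, 200.6, 15.3]
tcp_rot: [-3.14, -0.005, -3.13]
contact_force: [-1.0, -0.7, -2.6]
opening: 0.707
clock: 21.87
eef_pos: [611.4, 200.5, 14.3]
tcp_rot: [-3.141, -0.005, -3.13]
contact_force: [0.8, 0.1, -2.6]
opening: 0.707
clock: 21.95
eef_pos: [611.8, 200.5, 13.4]
tcp_rot: [-3.141, -0.004, -3.131]
contact_force: [0.6, -0.6, -2.1]
opening: 0.706
```

```bash
python3 -m jog '255 0 0 1 0 0 0'; python3 -m jog '255 0 0 0.8 0 0 0'
```

```text
clock: 22.03
eef_pos: [612.0, 200.5, 12.5]
tcp_rot: [-3.141, -0.004, -3.131]
contact_force: [-1.3, 0.6, 1.7]
opening: 0.709
clock: 22.12
eef_pos: [612.0, 200.5, 12.4]
tcp_rot: [-3.141, -0.004, -3.131]
contact_force: [-6.0, -1.2, 12.2]
opening: 0.706
```

```bash
python3 -m jog '45 0 0 -0.5 0 0 0;45 0 0 0 0 0 0;45 0 0 -4 0 0 0;45 0 0 -20 0 0 0;45 0 0 -30 0 0 0'; python3 -m jog '40 0 0 -35 0 0 0;20 0 0 -35 0 0 0;0 0 0 -35 0 0 0';  python3 -c "
from go import *
go(460.5,-6,180,155);shot('w19')"
```

```text
clock: 22.53
eef_pos: [609.6, 199.6, 64.5]
tcp_rot: [-3.139, -0.01, -3.131]
contact_force: [1.0, 0.4, 1.0]
opening: 0.823
clock: 22.78
eef_pos: [608.7, 199.2, 171.9]
tcp_rot: [-3.137, -0.015, -3.131]
contact_force: [0.7, 1.4, -1.3]
opening: 0.997
clk 22.78 at [608.7 199.2 171.9] rpy [-179.76   -0.84 -179.4 ] F [ 0.7  1.4 -1.3] op 0.997
rotvec [-0.4 -0.8 25.6]
tool shift [ 150.3 -203.7   -8.1] len 253 rows 6.1 turn tool z 25.6
```

View pics/w19.png

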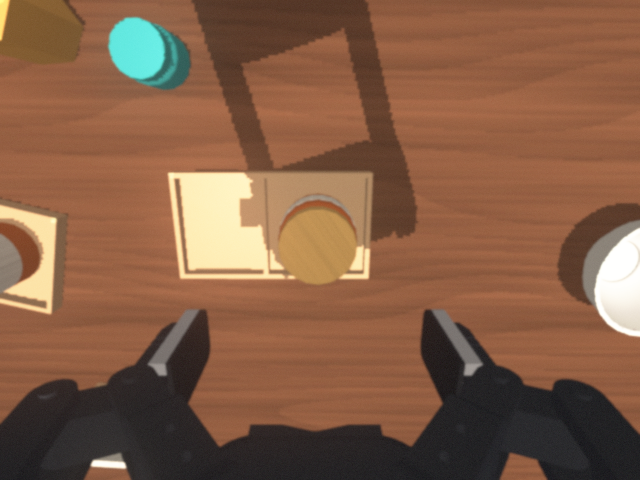

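Squat jar sits in the left compartment. Next, the candle.

```bash
python3 -m jog '0 24 -33 -2 0 -0.8 0;0 24 -33 -2 0 0 0;0 24 -33 0 0 0 0;0 24 -33 0 0 0 0;0 24 -33 0 0 0 0'; python3 -m jog '0 20 -28 0 0 0 0;0 4 -8 0 0 0 7;0 0 0 0 0 0 7;0 0 0 0 0 0 7;0 0 0 0 0 0 4.6'; python3 -c "
from go import *
go(460.5,-6,100,155);shot('w20')
im=cv2.imread('pics/w20.png'); cv2.imwrite('pics/w20c.png',cv2.resize(im[120:320,220:420],None,fx=3,fy=3,interpolation=cv2.INTER_CUBIC))"
```

```text
clock: 23.25
eef_pos: [499.9, 36.2, 189.2]
tcp_rot: [3.138, 0.03, -3.124]
contact_force: [0.5, -1.0, 0.6]
opening: 1.0
clock: 23.67
eef_pos: [469.2, -8.1, 190.0]
tcp_rot: [3.125, 0.028, 2.697]
contact_force: [0.8, -0.4, -0.2]
opening: 1.003
clk 23.67 at [469.2  -8.1 190. ] rpy [179.07   1.6  154.55] F [ 0.8 -0.4 -0.2] op 1.003
rotvec [ 0.9  1.6 -0.4]
tool shift [ 8.8 -1.9 90. ] len 90 rows 2.2 turn tool z -0.5
```

View pics/w20c.png

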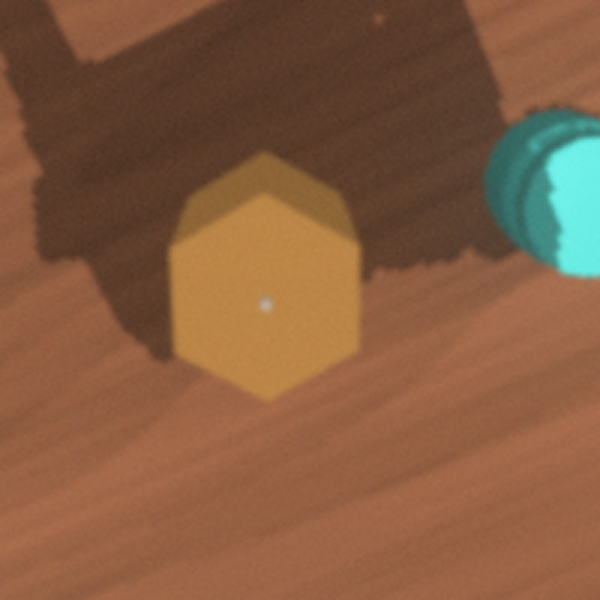

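```bash
python3 -c "
from go import *
import pickle
I=pickle.load(open('w20.pkl','rb'))
print(p2w(I,308.3,221.7,75), p2w(I,220+265/3,120+299/3,70))"
python3 -m jog '0 4 -1 20 0.9 1.6 -0.4;0 4 -1 25 0 0 0;0 0 0 25 0 0 0;0 0 0 10 0 0 0'; python3 go.py 460.5 -5.5 22 155
```

```text
[460.26225761  -6.46858858] [460.15383871  -6.38935933]
clock: 24.05
eef_pos: [466.5, -6.4, 112.2]
tcp_rot: [3.137, 0.011, 2.708]
contact_force: [-1.5, 0.4, -0.6]
opening: 1.0
clk 24.05 at [466.5  -6.4 112.2] rpy [179.71   0.62 155.17] F [-1.5  0.4 -0.6] op 1.000
rotvec [0.3 0.6 0.2]
tool shift [ 5.8 -1.7 90.2] len 90 rows 2.2 turn tool z 0.2
```

```bash
python3 -m jog '0 4 -2 20 0.3 0.6 0.2;0 2 0 22 0 0 0;0 1 0 22 0 0 0;0 0 0 14 0 0 0'; python3 go.py 460.5 -6 22 155
```

```text
clock: 24.38
eef_pos: [461.9, -4.9, 32.4]
tcp_rot: [3.14, 0.005, 2.716]
contact_force: [-0.3, 0.5, 0.4]
opening: 0.999
clk 24.38 at [461.9  -4.9  32.4] rpy [179.89   0.31 155.6 ] F [-0.3  0.5  0.4] op 0.999
rotvec [0.1 0.3 0.6]
tool shift [ 0.8 -1.6 10.4] len 11 rows 0.3 turn tool z 0.6
```

```bash
python3 -m jog '0 1 -1.5 6 0 0.3 0.5;0 0 0 3 0 0 0'; python3 -m jog '255 0 0 0.5 0 0 0;255 0 0 0.5 0 0 0;255 0 0 0.5 0 0 0;255 0 0 0.5 0 0 0;255 0 0 0.5 0 0 0' 35; python3 -m jog '255 0 0 0.5 0 0 0;255 0 0 0 0 0 0'; python3 -c "
from go import *
go(611.6,119.6,110,125);shot('w21')"
```

```text
clock: 24.55
eef_pos: [459.3, -5.6, 21.1]
tcp_rot: [3.141, -0.003, 2.711]
contact_force: [-0.8, 0.2, -0.3]
opening: 0.997
clock: 24.97
eef_pos: [461.5, -5.7, 20.9]
tcp_rot: [3.139, 0.001, 2.713]
contact_force: [0.9, -0.1, -1.4]
opening: 0.533
clock: 25.13
eef_pos: [462.2, -5.7, 21.2]
tcp_rot: [3.138, 0.002, 2.714]
contact_force: [-1.0, -0.3, -1.6]
opening: 0.537
clk 25.13 at [462.2  -5.7  21.2] rpy [1.7981e+02 1.4000e-01 1.5547e+02] F [-1.  -0.3 -1.6] op 0.537
rotvec [ 0.2  0.1 30.5]
tool shift [-83.9 176.  -88.8] len 214 rows 5.1 turn tool z 30.5
```

View pics/w21.png

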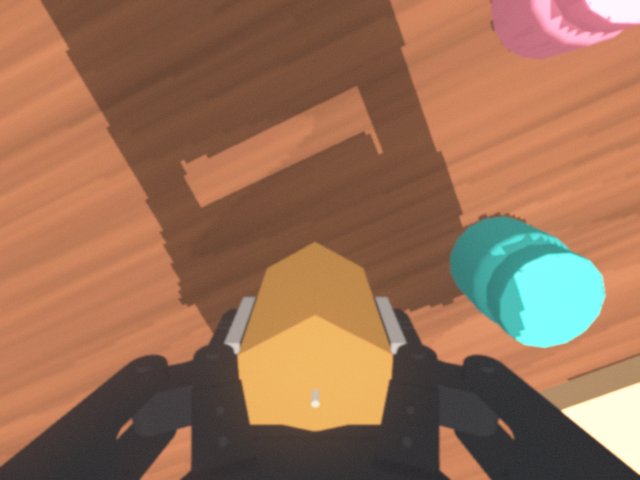

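```bash
python3 -m jog '255 0 0 -25 0 0 0;255 0 0 -35 0 0 0;255 0 0 -30 0 0 6;255 0 0 0 0 0 6;255 0 0 0 0 0 6'; python3 -m jog '255 0 0 0 0 0 6;255 0 0 0 0 0 6;255 0 0 0 0 0 0'; python3 go.py 611.6 119.6 110 125
```

```text
clock: 25.6
eef_pos: [460.4, -5.8, 114.3]
tcp_rot: [3.14, -0.002, 2.392]
contact_force: [-0.3, -0.3, -0.6]
opening: 0.534
clock: 25.85
eef_pos: [461.3, -5.8, 116.3]
tcp_rot: [3.138, 0.0, 2.166]
contact_force: [-0.1, 1.3, -0.9]
opening: 0.532
clk 25.85 at [461.3  -5.8 116.3] rpy [1.7977e+02 2.0000e-02 1.2413e+02] F [-0.1  1.3 -0.9] op 0.532
rotvec [ 0.2  0.  -0.9]
tool shift [ 19.5 194.8   6.3] len 196 rows 4.7 turn tool z -0.9
```

```bash
python3 -m jog '255 3 28 0 0 0 0;255 4 36 0 0 0 0;255 4 38 0 0 0 0;255 4 38 0 0 0 0;255 3 32 0 0 0 0';python3 -m jog '255 2 16 0 0 0 0;255 0 3 0 0 0 0;255 0 0 0 0 0 0'; python3 go.py 611.6 119.6 60 125
```

```text
clock: 26.27
eef_pos: [590.5, 106.7, 115.4]
tcp_rot: [-3.139, -0.002, 2.179]
contact_force: [1.2, -1.0, -2.2]
opening: 0.537
clock: 26.52
eef_pos: [610.2, 124.6, 114.5]
tcp_rot: [3.141, -0.002, 2.193]
contact_force: [-0.1, -0.5, -1.0]
opening: 0.534
clk 26.52 at [610.2 124.6 114.5] rpy [ 1.7998e+02 -1.0000e-01  1.2567e+02] F [-0.1 -0.5 -1. ] op 0.534
rotvec [ 0.  -0.1  0.7]
tool shift [-4.9 -1.8 54.5] len 55 rows 1.3 turn tool z 0.7
```

```bash
python3 -m jog '255 -4 -2 12 0 0 0.7;255 -1 0 18 0 0 0;255 0 0 18 0 0 0;255 0 0 8 0 0 0'; python3 -c "
from go import *
go(611.6,119.6,30,125);shot('w22')"
```

```text
clock: 26.85
eef_pos: [609.0, 115.9, 56.3]
tcp_rot: [3.141, -0.001, 2.184]
contact_force: [-0.9, -0.1, -1.4]
opening: 0.531
clk 26.85 at [609.  115.9  56.3] rpy [ 1.7999e+02 -6.0000e-02  1.2512e+02] F [-0.9 -0.1 -1.4] op 0.531
rotvec [ 0.  -0.1  0.1]
tool shift [ 1.5  4.3 26.3] len 27 rows 0.6 turn tool z 0.1
```

View pics/w22.png

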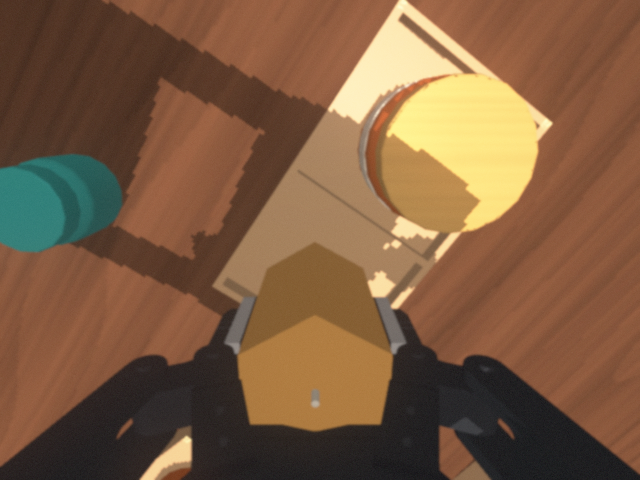

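```bash
python3 -m jog '255 1 4 6 0 0 0;255 0 0 8 0 0 0;255 0 0 6 0 0 0;255 0 0 2 0 0 0'; python3 -c "
from go import *
go(611.6,119.6,25,125);shot('w23')"
```

```text
clock: 27.23
eef_pos: [609.8, 116.9, 31.9]
tcp_rot: [-3.139, -0.002, 2.182]
contact_force: [0.0, -0.2, -1.0]
opening: 0.533
clk 27.23 at [609.8 116.9  31.9] rpy [-1.7985e+02 -1.2000e-01  1.2504e+02] F [ 0.  -0.2 -1. ] op 0.533
rotvec [-0.1 -0.1  0. ]
tool shift [1.1 3.  6.9] len 8 rows 0.2 turn tool z 0.0
```

View pics/w23.png

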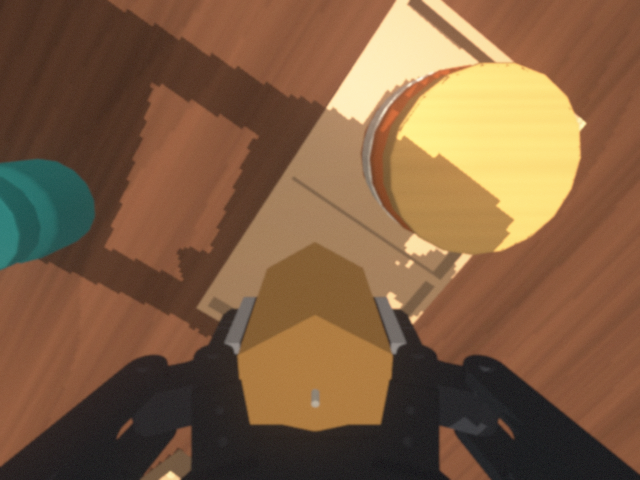

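```bash
python3 -m jog '255 1 3 2.5 0 0 0;255 0 0 1.5 0 0 0'; python3 -m jog '255 0 0 1.5 0 0 0'; python3 -m jog '255 0 0 1.2 0 0 0'; python3 -m jog '255 0 0 1 0 0 0'
```

```text
clock: 27.45
eef_pos: [612.3, 119.7, 28.2]
tcp_rot: [-3.14, -0.002, 2.182]
contact_force: [-0.6, -0.6, -1.6]
opening: 0.535
clock: 27.53
eef_pos: [612.6, 120.0, 26.9]
tcp_rot: [-3.14, -0.001, 2.183]
contact_force: [-0.2, -0.3, -2.2]
opening: 0.532
clock: 27.62
eef_pos: [612.9, 120.1, 25.8]
tcp_rot: [-3.141, -0.001, 2.183]
contact_force: [-0.6, 0.4, -1.2]
opening: 0.531
clock: 27.7
eef_pos: [613.1, 120.2, 25.0]
tcp_rot: [-3.141, -0.001, 2.183]
contact_force: [-0.2, 0.1, -1.2]
opening: 0.536
```

```bash
python3 -m jog '255 0 0 1 0 0 0'; python3 -m jog '255 0 0 0.8 0 0 0'
```

```text
clock: 27.78
eef_pos: [613.1, 120.3, 24.7]
tcp_rot: [-3.141, -0.001, 2.183]
contact_force: [-7.4, -2.6, 18.5]
opening: 0.528
clock: 27.87
eef_pos: [613.2, 120.3, 24.8]
tcp_rot: [-3.141, -0.001, 2.183]
contact_force: [-3.2, -0.4, 7.6]
opening: 0.533
```

```bash
python3 -m jog '92 0 0 -0.5 0 0 0;92 0 0 0 0 0 0;92 0 0 -5 0 0 0;92 0 0 -20 0 0 0;92 0 0 -30 0 0 0'; python3 -m jog '92 0 0 -35 0 0 0;60 0 0 -35 0 0 0;0 0 0 -35 0 0 0'; python3 go.py 350 120 240 150
```

```text
clock: 28.28
eef_pos: [609.9, 119.6, 77.4]
tcp_rot: [-3.134, -0.004, 2.183]
contact_force: [0.4, -0.9, -0.5]
opening: 0.64
clock: 28.53
eef_pos: [608.5, 119.3, 184.7]
tcp_rot: [-3.129, -0.007, 2.183]
contact_force: [1.0, 0.3, -0.3]
opening: 0.885
clk 28.53 at [608.5 119.3 184.7] rpy [-179.26   -0.38  125.09] F [ 1.   0.3 -0.3] op 0.885
rotvec [ -0.6  -0.5 -24.9]
tool shift [ 149.2 -211.1  -55.3] len 264 rows 6.3 turn tool z -24.9
```

```bash
python3 -m jog '0 20 -30 -9 0 0 0;0 20 -30 -9 0 0 0;0 20 -30 -9 0 0 0;0 20 -30 -9 0 0 0;0 20 -30 -9 0 0 0';python3 -m jog '0 20 -30 -9 0 0 0;0 20 -25 0 0 0 0;0 0 0 0 0 0 0'; python3 -c "
from go import *
go(350,120,240,150);shot('w24');shot('t24','top');shot('s24','scene')
im=cv2.imread('pics/t24.png'); cv2.imwrite('pics/t24c.png',cv2.resize(im[150:350,130:530],None,fx=2,fy=2,interpolation=cv2.INTER_CUBIC))
im=cv2.imread('pics/s24.png'); cv2.imwrite('pics/s24c.png',cv2.resize(im[120:330,180:440],None,fx=2.8,fy=2.8,interpolation=cv2.INTER_CUBIC))"
```

```text
clock: 28.95
eef_pos: [433.7, 115.8, 241.8]
tcp_rot: [3.134, 0.002, 2.181]
contact_force: [-0.5, 0.5, 0.8]
opening: 1.001
clock: 29.2
eef_pos: [357.1, 116.1, 252.4]
tcp_rot: [3.133, 0.002, 2.181]
contact_force: [0.3, 0.7, -0.3]
opening: 1.0
clk 29.20 at [357.1 116.1 252.4] rpy [1.7951e+02 1.1000e-01 1.2497e+02] F [ 0.3  0.7 -0.3] op 1.000
rotvec [  0.5   0.2 -25. ]
tool shift [ 7.3 -3.6 12.4] len 15 rows 0.4 turn tool z -25.0
```

View pics/t24c.png

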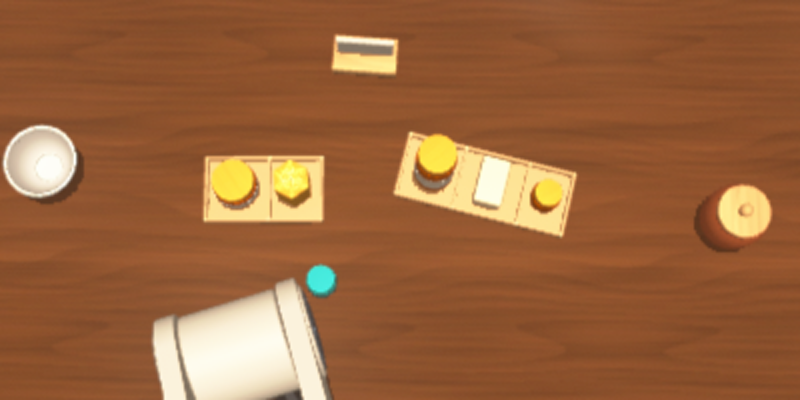

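View pics/s24c.png

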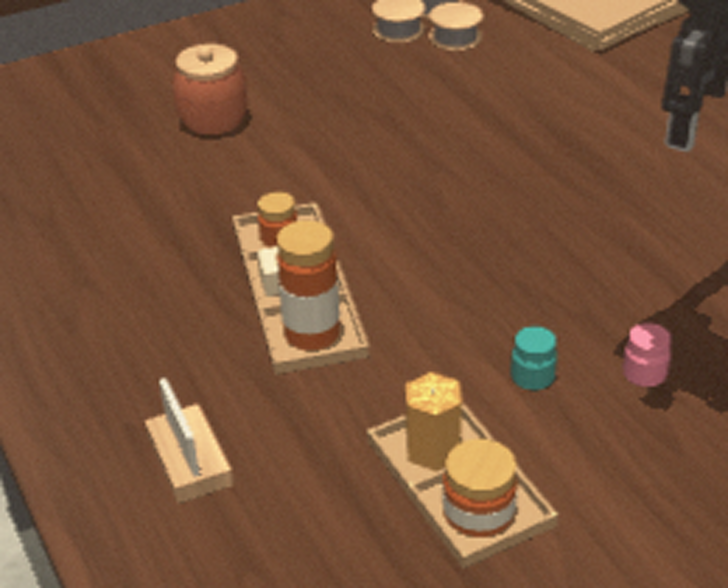

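View pics/w24.png

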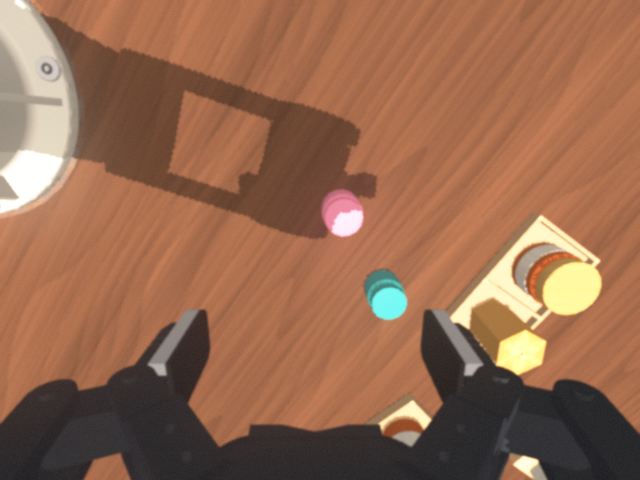

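```bash
python3 - <<'E'
from h import *
I=optics.camera_info("top")
P=lambda x,y,z:p2w(I,130+x/2,150+y/2,z)
c3=np.array([620.3,-149.5]);c2=np.array([610,162])
def loc(n,p,c,yaw):
    a=np.radians(yaw);d=p-c; print(n,np.round(p,1),"local",np.round([d[0]*np.cos(a)+d[1]*np.sin(a),-d[0]*np.sin(a)+d[1]*np.cos(a)],1))
loc("tall",P(437,156,118),c3,-13.6)
loc("soap",P(492,182,34),c3,-13.6)
loc("mini",P(548,193,46),c3,-13.6)
loc("squat",P(233,182,58),c2,.5)
loc("candle",P(292,181,72),c2,.5)
s=optics.camera_info("scene"); Q=lambda x,y,z:p2w(s,180+x/2.8,120+y/2.8,z)
loc("tall-scene lid",Q(306,239,118),c3,-13.6); loc("squat-s",Q(481,465,58),c2,.5); loc("candle-s",Q(434,392,72),c2,.5); loc("mini-s",Q(277,203,46),c3,-13.6)
E
```

```text
tall [636. -76.] local [-2.  75.1]
soap [ 618.7 -156.7] local [ 0.2 -7.4]
mini [ 601.5 -232.3] local [  1.2 -84.9]
squat [610.8 199.6] local [ 1.1 37.6]
candle [610.1 117.9] local [ -0.3 -44.1]
tall-scene lid [639.2 -74.2] local [ 0.7 77.6]
squat-s [614.1 201. ] local [ 4.4 38.9]
candle-s [612.5 119.3] local [  2.1 -42.7]
mini-s [ 602.6 -232.2] local [  2.3 -84.6]
```

All five items are within a few mm of their compartment centres and upright. The bowl, pot, card stand and look-alikes have not moved. I'm handing in.

```bash
python3 -c "
from rig import ticket
print(ticket.sign_off())"
```

```text
the job is handed in; nothing more can be done
None
```

Both trays are made up and the job is handed in after about 29.4 s of the 128 s allowed. I placed the items in the order asked: tall jar, soap and mini jar in the three-compartment tray, then squat jar and candle in the two-compartment one.

- **Positions:** the last top and scene pictures show everything upright in its own compartment. Offsets from the compartment centres were within about 3 mm in the top view. The scene view agreed to within about 4 mm. The soap is not in the scene figures, because the tall jar partly hides it there.
- **Other objects:** the tasting bowl, honey pot, card stand and the turquoise and pink look-alikes look unmoved.
- **Gentle placing:** the three jars touched down at about 12–16 N and the candle at about 18 N. The soap went down harder, at about 35 N measured at the wrist.
- **Drift on the first reach:** the arm drifted about 10 mm sideways while going down to the tall jar. The jaws still gripped it properly, and I checked its position in the grip before placing it.

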